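# Repack a bracket kit case under its sliding cover

## Task

Slide the stiff clear cover of the kit case open until its front edge is level with the dividing wall (150 mm open, and no further, so that the finished kit behind the wall stays covered), and move every left-over plug adapter from the nest into the cardboard returns bin. Then fit the four aluminium brackets together in the nest, each flat on the floor in the only arrangement that works, and slide the cover fully shut again. Leave the other things on the table where they are.

Things in the scene. Friction and masses are not known exactly. Their poses are not given: they have to be found in the camera images.
- case: Kit case fixed to the table, black and grey, 156 (x) by 220 (y) by 58 mm. Origin: centre of its underside; z up, y along the cover's travel. Floor 5 mm thick. The nest fills its -y part, then a grey dividing wall, then the finished bay (y 44..104), which holds a finished kit and must stay covered. Long walls at x -78..-70 and 70..78, 58 mm high; the -y end is open above the nest's rim.
- nest (a point): Middle of the nest's floor (case x 0, y -40, z 5 mm; axes as the case's). The nest is a 120 by 120 mm recess in a rim 14 mm high (10 mm wide, 16 mm beside the dividing wall); its corner square towards -x,-y, 30 by 30 mm, is filled to rim height. So the brackets fit in one arrangement only: each one's x and y point as the case's do.
- divider (a point): Middle of the top of the grey dividing wall (case x 0, y 40, z 55 mm), 8 mm thick along y, between the nest and the finished bay. The cover's front edge must stop level with it.
- cover (a joint): Opening of the clear cover in m along the case's +y: 0 shut (starts 0 to 0.02), 0.150 with its front (-y) edge level with the dividing wall, end of travel 0.200. Stiff: 7 N friction plus damping; stays where left. 154 by 220 mm; underside 58, top 63 mm above the case's underside: seated brackets and adapters pass under it. Open, it overhangs the +y end.
- cover_handle (a point): Top middle of the cover's black grip rib: 60 mm along the case's x, 12 mm thick along its y, 30 mm high above the cover, 70 mm behind the cover's front edge; pinch it from above across y. It moves with the cover.
- bin: Fixed cardboard returns bin, open top, 120 by 120 mm outside, 60 mm high, walls and floor 5 mm. Origin: centre of its underside; sides along its x and y.
- bracket_v: Cast-aluminium bracket, 120 g: flat foot of 30 mm squares, 14 mm thick (outline 1.25 mm smaller all round), with an upright lug 20 mm (x) by 10 mm (y), top 44 mm above the underside; pinch it across y. Origin: underside, below the lug's middle; z up. Three squares in a corner shape; mm about the origin: x -15..15, y -30..30 and x 15..45, y 0..30.
- seat_v (a point): Point on the nest floor where the origin of bracket_v belongs when it is home (axes as the case's). In the case's frame: x -45, y -10, z 5 mm.
- bracket_s: Cast-aluminium bracket, 120 g: flat foot of 30 mm squares, 14 mm thick (outline 1.25 mm smaller all round), with an upright lug 20 mm (x) by 10 mm (y), top 44 mm above the underside; pinch it across y. Origin: underside, below the lug's middle; z up. Four squares in a step shape; mm about the origin: x -45..15, y -30..0 and x -15..45, y 0..30 (looks the same after half a turn).
- seat_s (a point): Point on the nest floor where the origin of bracket_s belongs when it is home (axes as the case's). In the case's frame: x -15, y -40, z 5 mm.
- bracket_t: Cast-aluminium bracket, 120 g: flat foot of 30 mm squares, 14 mm thick (outline 1.25 mm smaller all round), with an upright lug 20 mm (x) by 10 mm (y), top 44 mm above the underside; pinch it across y. Origin: underside, below the lug's middle; z up. Four squares in a T; mm about the origin: x -45..45, y -30..0 and x -15..15, y 0..30.
- seat_t (a point): Point on the nest floor where the origin of bracket_t belongs when it is home (axes as the case's). In the case's frame: x 15, y -70, z 5 mm.
- bracket_l: Cast-aluminium bracket, 120 g: flat foot of 30 mm squares, 14 mm thick (outline 1.25 mm smaller all round), with an upright lug 20 mm (x) by 10 mm (y), top 44 mm above the underside; pinch it across y. Origin: underside, below the lug's middle; z up. Four squares in an L; mm about the origin: x -15..15, y -45..45 and x -45..-15, y 15..45.
- seat_l (a point): Point on the nest floor where the origin of bracket_l belongs when it is home (axes as the case's). In the case's frame: x 45, y -25, z 5 mm.
- adapter0: Left-over white plug adapter, 44 (x) by 24 (y) by 36 mm high box, 60 g, starting upright on the floor of the nest; may be absent (None). Origin: centre of its underside, z up. Pinch across y.
- adapter1: Left-over white plug adapter, 44 (x) by 24 (y) by 36 mm high box, 60 g, starting upright on the floor of the nest; may be absent (None). Origin: centre of its underside, z up. Pinch across y.
- adapter2: Left-over white plug adapter, 44 (x) by 24 (y) by 36 mm high box, 60 g, starting upright on the floor of the nest; may be absent (None). Origin: centre of its underside, z up. Pinch across y.
- mug: Bystander, not part of the job: blue steel mug, 80 mm across, 95 mm high.
- phone: Bystander, not part of the job: red phone lying flat, 72 by 145 by 10 mm.
- drive: Bystander, not part of the job: black external drive, 115 by 78 by 24 mm.
- paper_cup: Bystander, not part of the job: paper cup, 76 mm across, 100 mm high.
- screwdriver: Bystander, not part of the job: screwdriver lying on the table.
- tape_roll: Bystander, not part of the job: grey tape roll, 90 mm across, 24 mm high.
- power_brick: Bystander, not part of the job: black laptop power brick, 130 by 60 by 32 mm.
Not all that is in view belongs to the job. What is shaped like the bracket_s but red is not meant. Leave any red look-alike of the bracket_v alone.

How it is judged:
On the way, in this order (a step that is already met when the one before it is completed fails the run):
1. The cover is open with its edge level with the dividing wall (0.142 to 0.158 m) (value of joint cover between 0.142 and 0.158 m and velocity of joint cover below 0.01 m/s), for 0.3 s.
2. Every left-over adapter is in the returns bin (x of adapter0 in the frame of bin between -0.06 and 0.06 m and y of adapter0 in the frame of bin between -0.06 and 0.06 m and z of each of adapter0, adapter1, adapter2 in the frame of bin below 0.065 m and x of adapter1 in the frame of bin between -0.06 and 0.06 m and y of adapter1 in the frame of bin between -0.06 and 0.06 m and x of adapter2 in the frame of bin between -0.06 and 0.06 m and y of adapter2 in the frame of bin between -0.06 and 0.06 m), for 0.2 s.
3. All four brackets are home in the nest (horizontal distance between bracket_v and seat_v below 0.005 m and z of bracket_v in the frame of seat_v below 0.003 m and angle between the x axis of each of bracket_v, bracket_s, bracket_t, bracket_l and the x axis of case, either way round below 0.06 rad and angle between each of bracket_v, bracket_s, bracket_t, bracket_l's own z axis and vertical below 0.05 rad and horizontal distance between bracket_s and seat_s below 0.005 m and z of bracket_s in the frame of seat_s below 0.003 m and horizontal distance between bracket_t and seat_t below 0.005 m and z of bracket_t in the frame of seat_t below 0.003 m and horizontal distance between bracket_l and seat_l below 0.005 m and z of bracket_l in the frame of seat_l below 0.003 m), for 0.2 s.
At the end, for the whole second after the job is handed in: Each bracket's origin is within 5 mm of its seat, no more than 3 mm above the nest floor, parallel to the case within 0.06 rad and level; every left-over adapter is in the returns bin; all at rest; the cover is shut to within 6 mm (all of step 2 and all of step 3 and linear speed of each of bracket_v, bracket_s, bracket_t, bracket_l, adapter0, adapter1, adapter2 below 0.02 m/s and value of joint cover below 0.006 m); the robot touches nothing.
It fails at once if The cover is opened so far that the finished bay is uncovered (more than 0.165 m) (value of joint cover above 0.165 m).
It fails at once if A bystander is moved more than 40 mm (distance of any of mug, phone, drive, paper_cup, screwdriver, tape_roll, power_brick from where it was at the start of the episode above 0.04 m).
Of adapter0, adapter1, adapter2 only 1 to 3 are there at a start; the rules pass over those that are not, and their reading is None.
At some moment in a run one of bracket_v, bracket_s, bracket_t, bracket_l may be knocked a few centimetres aside while the robot is not near it.
It also fails if it takes over 210 s, if anything falls off the work surface, if the arm or the gripper's body presses on something with over 40 N, if the wrist force passes 120 N, or if a joint passes its speed limit or range.

## Robot

A 7-joint arm with a two-finger parallel gripper is mounted at the origin on the work surface. World frame = base frame: x ahead of the robot, y to its left, z up, the work surface at z = 0. Lengths are in m, angles in rad, forces in N, time in s.
With the tool pointing down it reaches from about 0.4 to 0.875 m from the base axis. Payload 19.3 kg.
Tool frame: the origin (TCP) lies midway between the tips of the shut fingers; the grasp point (between the pads) lies 19 mm behind it; z points along the fingers, y is the line along which they close (so a half turn about z gives the same grasp; the last joint's range is limited). The gripper opens to 85 mm and grips with 20 to 120 N. Pads are 22 mm wide; open, the fingers measure 114 mm over their backs; the gripper's body (76 mm by 85 mm) begins 54 mm behind the grasp point. The pads swing forward as they close: fully open they stand 13 mm farther back than shut.
Start: joints at [1.125, 0.521, -0.036, 1.599, 0.021, 1.021, -0.113], TCP at [0.229, -0.581, 0.231] pointing down, gripper open.
Joint ranges: [-2.91, 2.91], [-0.3, 2.13], [-1.5, 1.42], [0.17, 2.43], [-1.26, 4.41], [0.16, 1.93], [-2.52, 2.52]. Speed limits (rad/s): [1.89, 1.89, 2.39, 2.39, 3.01, 3.01, 3.01].

## Interface

Orientations are given as [roll, pitch, yaw] about the fixed x, y, z axes, in that order (R = Rz(yaw) Ry(pitch) Rx(roll)).
In Python, from workcell import telemetry, grab_frame, calibration, bot, outline_of, landmark_of gives the robot as it stands. The module is installed in compiled form; this text tells all that it offers.
- The arm moves only by the shell command python3 -m inch 'ROWS' [FORCE]. ROWS is JSON, a list of rows, each a list of 7 numbers: the shift along the tool's x, y, z in m, then the turn, a rotation vector about the tool's x, y, z in rad, then the closure, from 0 (fully open) to 1 (shut). A call has 1 to 5 rows; each row shifts and turns the commanded pose from where the row before left it, along the tool's axes as they then stand; what a row does not reach is not made up. A row lasts 1/10 s, in which the tool goes at most 50 mm and 8.59 degrees, less where a joint would pass 70% of its speed; a pose out of reach is approached as far as the arm can. A call is refused whole if a number of a shift passes 0.05 or a number of a turn 0.15, either way. A call with a gripper value outside its range is refused whole. The fingers move at their own pace and stop on an object; FORCE is the grip in N (left out, the last holds). Time passes only in rows, so rows that do not move let the fingers close. It gives the time, the measured TCP pose, the force, the opening and the grip force at its end, in the units of the state.
- telemetry.observe(): the state, without advancing time (a new reading comes with each control period).
- grab_frame(name): name is "scene" or "top"; returns the picture (420x560x3 uint8, red, green, blue); there is no depth.
- calibration(name): a dict with "fovy" (degrees; the focal length in pixels is half the picture's height over the tangent of half this angle, whatever the lens; pixels are square), "cx", "cy" (the principal point, pixels), "pose" (4x4, takes a point from camera to world coordinates). Camera axes: x right, y down, z forward; pixel columns grow to the right and rows downward; lengths in m; the calibration is good to about 2 mm. A picture is of the moment at which its call begins. calibration takes no time and is no camera call.
- bot.job_done(): hands the job in; it is judged then, once.
Trained networks look in the newest picture that a camera, given by its name, has taken for a name from the list of things; names that differ only in an ending like _2 or _b are one class to them, and where a whole thing is asked for, a point or a joint stands for the part that bears it (a point fixed in the world has none). Each returns a list of dicts, best first, with "score" (0 to 1); they miss things now and then, are a little off and sometimes report something else, mostly with a low value. They report only what shows in the picture. A call takes as long as a camera call. They do not tell look-alikes from the thing itself.
- outline_of(label, camera): "region" (420x560 bool, what is visible of it) and "rect" ([left, top, right, bottom] in pixels, round what is visible of it).
- landmark_of(label, camera): "xy" ([column, row] in pixels: a listed point, or the origin of a listed thing).
The state is a dict: "clock": time; "qpos": joint angles; "qd": joint speeds; "joint_efforts": joint torques, N m; "position": TCP position; "tool_rot": TCP orientation; "force": force on the tool from outside, world axes, zero at the start; "moment": the same for the moment, N m; "grip_width": finger opening in m; "finger_force": force on a finger pad.
Only numpy, scipy, OpenCV 4.12 (cv2) and the standard library are available. Lean on these libraries where they do the work, as an engineer would, in place of code of your own. Each camera call takes 0.05 s, during which the arm holds its last target. There are 200 camera calls.

## Working session

There is one attempt and no reset: what is moved stays moved. The work goes in short steps, Python scripts to look and compute and a shell command to move; the robot and the scene stay as the last step left them, time stands still between calls to the robot, and variables do not carry over. Pictures are saved under pics/ and viewed, at most 14 in all, crops included, and the job is handed in when it is done.

```bash
mkdir -p pics
cat > h.py <<'E'
import numpy as np, cv2
from scipy.spatial.transform import Rotation as R
from workcell import telemetry, grab_frame, calibration, bot, outline_of, landmark_of
def snap(cam,fn=None,crop=None,scale=1):
    im=grab_frame(cam)
    if fn:
        o=im if crop is None else im[crop[1]:crop[3],crop[0]:crop[2]]
        o=cv2.resize(o,None,fx=scale,fy=scale,interpolation=cv2.INTER_CUBIC)
        cv2.imwrite('pics/'+fn,o[:,:,::-1])
    return im
def px2w(cam,xy,z):
    c=calibration(cam);f=210/np.tan(np.radians(c['fovy'])/2)
    P=np.array(c['pose']);d=P[:3,:3]@np.array([(xy[0]-c['cx'])/f,(xy[1]-c['cy'])/f,1.]);o=P[:3,3]
    return o+d*(z-o[2])/d[2]
def w2px(cam,p):
    c=calibration(cam);f=210/np.tan(np.radians(c['fovy'])/2)
    P=np.array(c['pose']);q=P[:3,:3].T@(np.array(p)-P[:3,3])
    return np.array([c['cx']+f*q[0]/q[2],c['cy']+f*q[1]/q[2]])
def st():
    s=telemetry.observe();return s
E
cat > a.py <<'E'
from h import *
for c in ('scene','top'):
    snap(c,c+'0.png',scale=1.4)
    k=calibration(c);print(c,k['fovy'],k['cx'],k['cy'],np.round(k['pose'],3).tolist())
s=st();print(s['clock'],s['position'],s['tool_rot'],s['grip_width'])
for n in 'case nest divider cover_handle bin bracket_v bracket_s bracket_t bracket_l adapter0'.split():
    for r in landmark_of(n,'top'):
        print(n,round(r['score'],2),np.round(r['xy'],1))
E
python3 a.py
```

```text
scene 44.90301823759517 279.4795055345755 209.13377843528102 [[0.849, 0.43, -0.306, 0.865], [0.528, -0.685, 0.502, -0.656], [0.006, -0.588, -0.809, 1.119], [0.0, 0.0, 0.0, 1.0]]
top 49.545433103996366 272.8125383570376 209.5995554443198 [[-0.017, -0.983, 0.182, 0.257], [-1.0, 0.015, -0.013, -0.012], [0.01, -0.182, -0.983, 1.211], [0.0, 0.0, 0.0, 1.0]]
0.1 [ 0.22925333 -0.5811231   0.23079642] [-3.14059547e+00  1.02221810e-04  3.75859675e-01] 0.08549606788508421
case 0.71 [244.9 172.4]
nest 0.66 [247.  189.4]
nest 0.29 [335.2 227.9]
nest 0.25 [348.9 112.2]
nest 0.21 [390.  174.3]
divider 0.7 [225.1 168. ]
divider 0.68 [100.3 190.8]
cover_handle 0.85 [255.5 159.9]
bin 0.73 [146.3 262.9]
bracket_v 0.97 [330.7 178.4]
bracket_v 0.95 [380.2 328.6]
bracket_v 0.94 [389.9 177.9]
bracket_v 0.93 [444.9 231.5]
bracket_v 0.81 [391.4 227.5]
bracket_v 0.77 [337.1 225.7]
bracket_v 0.72 [341.5 271.3]
bracket_v 0.67 [410.6 280.6]
bracket_s 0.97 [330.7 178.4]
bracket_s 0.95 [380.2 328.6]
bracket_s 0.94 [389.9 177.9]
bracket_s 0.93 [444.9 231.5]
bracket_s 0.81 [391.4 227.5]
bracket_s 0.77 [337.1 225.7]
bracket_s 0.72 [341.5 271.3]
bracket_s 0.67 [410.6 280.6]
bracket_t 0.97 [330.7 178.4]
bracket_t 0.95 [380.2 328.6]
bracket_t 0.94 [389.9 177.9]
bracket_t 0.93 [444.9 231.5]
bracket_t 0.81 [391.4 227.5]
bracket_t 0.77 [337.1 225.7]
bracket_t 0.72 [341.5 271.3]
bracket_t 0.67 [410.6 280.6]
bracket_l 0.97 [330.7 178.4]
bracket_l 0.95 [380.2 328.6]
bracket_l 0.94 [389.9 177.9]
bracket_l 0.93 [444.9 231.5]
bracket_l 0.81 [391.4 227.5]
bracket_l 0.77 [337.1 225.7]
bracket_l 0.72 [341.5 271.3]
bracket_l 0.67 [410.6 280.6]
```

View pics/top0.png

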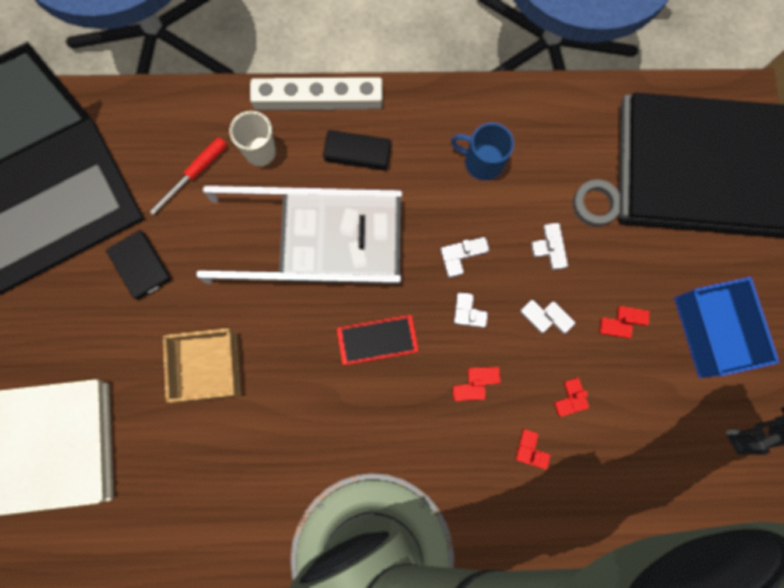

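View pics/scene0.png

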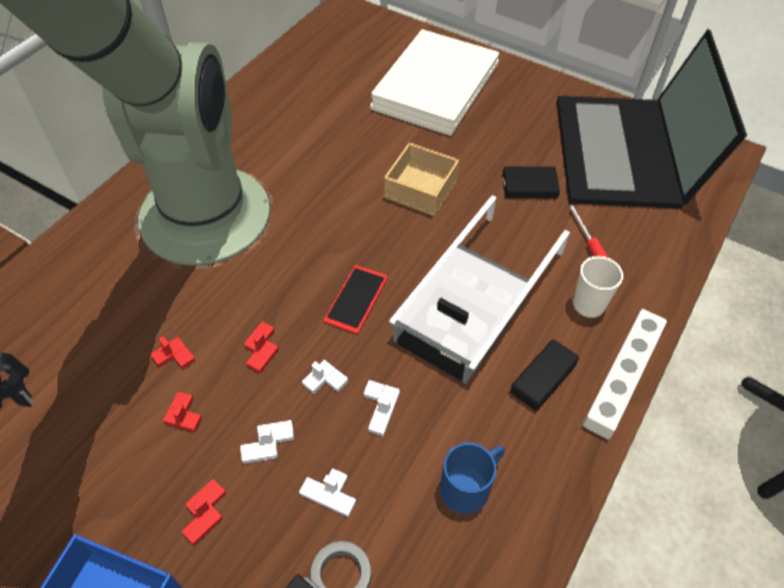

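The top view shows the white bracket set at the centre right: L at about (331,180), T (391,178), V (336,222) and S (391,226). The red look-alikes are S (339,274) and (446,230), and V (409,284) and (380,321), all to be left alone. The case is at about (245,170), the handle at (256,160) and the bin at (146,263). One enlarged crop will confirm which is which.

```bash
cat > a.py <<'E'
from h import *
im=snap('top','crop1.png',(130,120,430,345),2.65)
for n,z in (('case',0),('nest',.005),('divider',.055),('cover_handle',.093),('bin',0)):
    for cam in ('top','scene'):
        if cam=='scene' and n=='case': snap('scene','sc1.png',(200,130,420,290),3.6)
        for r in landmark_of(n,cam)[:2]: print(n,cam,round(r['score'],2),np.round(r['xy'],1),np.round(px2w(cam,r['xy'],z),4))
for r in outline_of('case','top')[:1]: print(r['rect'],r['score'])
E
python3 a.py
```

```text
case top 0.57 [246. 170.] [0.593  0.0436 0.    ]
case scene 0.87 [330.  232.8] [0.595 0.044 0.   ]
nest scene 0.61 [321.1 238.4] [0.585  0.0132 0.005 ]
divider top 0.73 [392.4 227.4] [ 0.4198 -0.3345  0.055 ]
divider top 0.7 [233.7 170.2] [0.5776 0.0733 0.055 ]
divider scene 0.88 [339.5 205.6] [0.5888 0.0973 0.055 ]
divider scene 0.61 [275.  297.1] [ 0.5858 -0.2133  0.055 ]
cover_handle top 0.56 [255.6 162.4] [0.5869 0.0148 0.093 ]
cover_handle top 0.39 [389.3 174.7] [ 0.5498 -0.3247  0.093 ]
bin top 0.98 [146.1 263.3] [0.3418 0.3089 0.    ]
bin top 0.71 [334.2 226.7] [ 0.4319 -0.1928  0.    ]
bin scene 0.75 [300.  134.1] [0.3451 0.3123 0.    ]
[140.7, 131.7, 285.1, 203.6] 0.78
```

View pics/crop1.png

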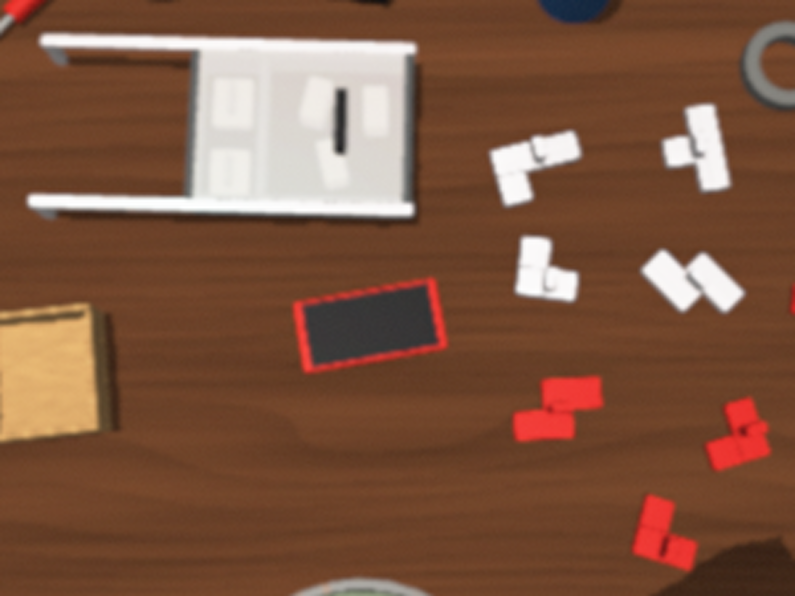

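View pics/sc1.png

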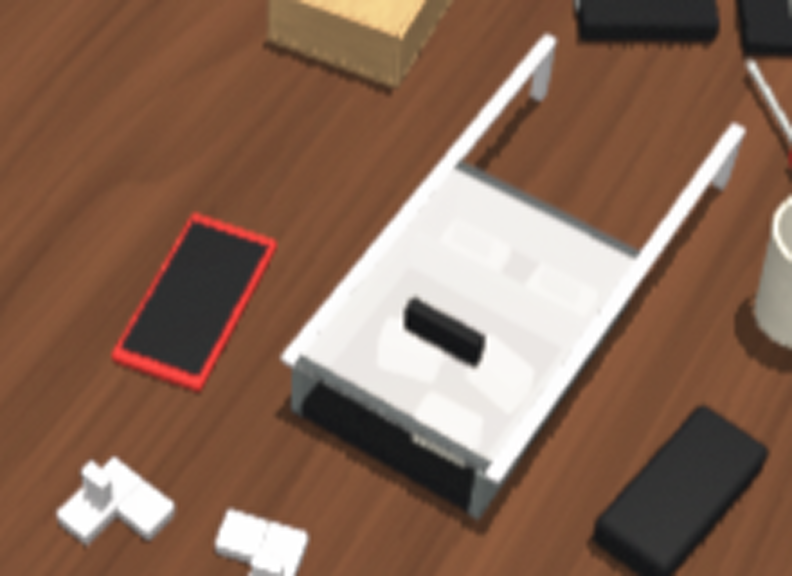

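The crop confirms that the white L, T, V and S are the aluminium set, and that the red pieces are look-alikes. Three white adapters lie under the cover. Next I fit precise poses by matching projected models to both pictures.

```bash
cat > fit.py <<'E'
from h import *
from scipy.optimize import minimize
def box(x0,x1,y0,y1,z0,z1): return np.array([[x,y,z] for x in (x0,x1) for y in (y0,y1) for z in (z0,z1)])/1000.
def foot(*rs):
    out=[]
    for (a,b,c,d) in rs: out.append(box(a,b,c,d,0,14))
    return out+[box(-10,10,-5,5,0,44)]
e=1.25
M={'v':foot((-15+e,15-e,-30+e,30-e),(-15+e,45-e,e,30-e)),
 's':foot((-45+e,15-e,-30+e,-e),(-15+e,45-e,e,30-e),(-15+e,15-e,-30+e,30-e)),
 't':foot((-45+e,45-e,-30+e,-e),(-15+e,15-e,-30+e,30-e)),
 'l':foot((-15+e,15-e,-45+e,45-e),(-45+e,15-e,15+e,45-e)),
 'handle':[box(-30,30,-6,6,63,93)],'bin':[box(-60,60,-60,60,0,60)],'adapter':[box(-22,22,-12,12,0,36)]}
def proj(cam,pts):
    c=calibration(cam);f=210/np.tan(np.radians(c['fovy'])/2);P=np.array(c['pose'])
    q=(pts-P[:3,3])@P[:3,:3];return np.c_[c['cx']+f*q[:,0]/q[:,2],c['cy']+f*q[:,1]/q[:,2]]
def render(cam,boxes,pose,roi,z=0,ss=4):
    x,y,a=pose;Rz=np.array([[np.cos(a),-np.sin(a),0],[np.sin(a),np.cos(a),0],[0,0,1]])
    m=np.zeros(((roi[3]-roi[1])*ss,(roi[2]-roi[0])*ss),np.uint8)
    for b in boxes:
        p=proj(cam,b@Rz.T+[x,y,z]); p=(p+.5-[roi[0],roi[1]])*ss-.5
        h=cv2.convexHull(np.float32(p)); cv2.fillConvexPoly(m,np.int32(np.round(h*16)),255,cv2.LINE_AA,4)
    return cv2.resize(m,None,fx=1/ss,fy=1/ss,interpolation=cv2.INTER_AREA)/255.
def white(im): return np.clip((im.min(2).astype(float)-60)/110,0,1)
def dark(im): return np.clip((150-im.max(2).astype(float))/120,0,1)
def fit(ims,boxes,p0,soft=white,z=0,yaws=(0,),rad=.07,verbose=0):
    data={}
    for c,im in ims.items():
        u=w2px(c,[p0[0],p0[1],z+.02]);r=int(rad*600)
        roi=[max(int(u[0])-r,0),max(int(u[1])-r,0),min(int(u[0])+r,560),min(int(u[1])+r,420)]
        data[c]=(roi,soft(im)[roi[1]:roi[3],roi[0]:roi[2]])
    def cost(p): return sum(np.mean((render(c,boxes,p,r,z)-m)**2)*1e3 for c,(r,m) in data.items())
    best=None
    for a in yaws:
        s=np.array([[0,0,0],[.01,0,0],[0,.01,0],[0,0,.15]])
        q=np.array([p0[0],p0[1],p0[2]+a])
        r=minimize(cost,q,method='Nelder-Mead',options=dict(initial_simplex=q+s,xatol=1e-4,fatol=1e-3,maxiter=200))
        if best is None or r.fun<best.fun: best=r
    return best.x,best.fun
def plan(tp,yaw):
    "tool-frame shift (before turn) and turn to TCP tp, yaw (tool down)"
    s=st();Rc=R.from_euler('xyz',s['tool_rot']);Rt=R.from_euler('xyz',[np.pi,0,yaw])
    print('shift mm',np.round(Rc.inv().apply(np.array(tp)-s['position'])*1e3,1),'turn',np.round((Rc.inv()*Rt).as_rotvec(),4),'z',np.round(s['position'][2],4),'w',np.round(s['grip_width'],4),'t',s['clock'])
E
cat > a.py <<'E'
from fit import *
ims={c:snap(c) for c in ('top','scene')}
ya=np.arange(-3,3.1,.75)
for n,px in (('v',(336,224)),('s',(391,226)),('t',(391,177)),('l',(331,180))):
    p0=[*px2w('top',px,.01)[:2],0]
    print(n,*[np.round(v,4) for v in fit(ims,M[n],p0,yaws=ya)])
    for c in ims: print('   ',c,*[np.round(v,4) for v in fit({c:ims[c]},M[n],fit(ims,M[n],p0,yaws=ya)[0])])
for c in (ims,{'top':ims['top']},{'scene':ims['scene']}):
    print('handle',*[np.round(v,4) for v in fit(c,M['handle'],[.588,.012,-.03],dark,rad=.05)])
plan([.588,.012,.2],0)
E
python3 a.py
```

```text
Traceback (most recent call last):
  File "a.py", line 6, in <module>
    print(n,*[np.round(v,4) for v in fit(ims,M[n],p0,yaws=ya)])
                                     ~~~^^^^^^^^^^^^^^^^^^^^^
  File "fit.py", line 37, in fit
    r=minimize(cost,q,method='Nelder-Mead',options=dict(initial_simplex=q+s,xatol=1e-4,fatol=1e-3,maxiter=200))
  File "fit.py", line 32, in cost
    def cost(p): return sum(np.mean((render(c,boxes,p,r,z)-m)**2)*1e3 for c,(r,m) in data.items())
                        ~~~^^^^^^^^^^^^^^^^^^^^^^^^^^^^^^^^^^^^^^^^^^^^^^^^^^^^^^^^^^^^^^^^^^^^^^^
  File "fit.py", line 32, in <genexpr>
    def cost(p): return sum(np.mean((render(c,boxes,p,r,z)-m)**2)*1e3 for c,(r,m) in data.items())
                                     ~~~~~~^^^^^^^^^^^^^^^
  File "fit.py", line 21, in render
    p=proj(cam,b@Rz.T+[x,y,z]); p=(p+.5-[roi[0],roi[1]])*ss-.5
  File "fit.py", line 15, in proj
    c=calibration(cam);f=210/np.tan(np.radians(c['fovy'])/2);P=np.array(c['pose'])
ValueError: time passes only in moves, steps and waits
```

```bash
sed -i 's/^from workcell.*/&\nimport functools\ncalibration=functools.lru_cache(None)(calibration)/' h.py; time python3 a.py
```

```text
v [ 0.4315 -0.1911 -0.1636] 107.2074
    top [ 0.4318 -0.1961 -0.1467] 29.1646
    scene [ 0.4303 -0.1892 -0.146 ] 41.7187
s [ 0.4301 -0.3392  0.7225] 71.0423
    top [ 0.431  -0.3442  0.7291] 16.6929
    scene [ 0.4294 -0.3372  0.7305] 41.6102
t [ 0.5675 -0.3476  0.1271] 79.2137
    top [ 0.5686 -0.3536  0.1295] 12.548
    scene [ 0.5671 -0.3465  0.129 ] 41.2222
l [ 0.5647 -0.1859  0.2294] 66.8408
    top [ 0.5656 -0.1902  0.2299] 15.2286
    scene [ 0.564  -0.1836  0.2292] 32.1441
handle [ 0.5841  0.0105 -0.0135] 194.2968
handle [0.5841 0.0089 0.0425] 27.0413
handle [ 0.5827  0.0146 -0.1949] 161.67
shift mm [ 551.4 -420.4   31.3] turn [0.     0.     0.3757] z 0.2313 w 0.0856 t 1.45
real	0m11.905s
user	0m10.285s
sys	0m0.105s
```

```bash
python3 -m inch '[[0,0,0,0,0,0.125,0],[0,0,0,0,0,0.125,0],[0,0,0,0,0,0.1257,0],[0.024,-0.039,0,0,0,0,0],[0.024,-0.039,0,0,0,0,0]]'
for i in 1 2; do python3 -m inch '[[0.024,-0.04,0,0,0,0,0],[0.024,-0.04,0,0,0,0,0],[0.024,-0.04,0,0,0,0,0],[0.024,-0.04,0,0,0,0,0],[0.024,-0.04,0,0,0,0,0]]'; done
python3 -m inch '[[0.023,-0.04,0,0,0,0,0],[0.022,-0.04,0,0,0,0,0],[0.022,-0.034,0,0,0,0,0],[0,0,0,0,0,0,0],[0,0,0,0,0,0,0]]'
python3 -c "
from fit import *
plan([.584,.011,.068],0)"
```

```text
clock: 1.95
position: [0.2773, -0.5027, 0.2309]
tool_rot: [-3.142, 0.0, -0.002]
force: [2.3, 0.1, 0.5]
grip_width: 0.0856
finger_force: 0.0
clock: 2.45
position: [0.3981, -0.3017, 0.2315]
tool_rot: [3.141, -0.0, -0.0]
force: [1.1, -0.4, -0.0]
grip_width: 0.0854
finger_force: 0.0
clock: 2.95
position: [0.5181, -0.1016, 0.2315]
tool_rot: [3.142, -0.0, 0.0]
force: [0.2, -1.7, -0.4]
grip_width: 0.085
finger_force: 0.0
clock: 3.45
position: [0.5844, 0.0113, 0.2309]
tool_rot: [3.142, 0.001, 0.002]
force: [0.3, -0.4, 0.5]
grip_width: 0.0853
finger_force: 0.0
shift mm [ -0.3   0.3 162.9] turn [0.0001 0.0005 0.0016] z 0.2309 w 0.0853 t 3.45
```

```bash
python3 -m inch '[[0,0,0.04,0,0,0,0],[0,0,0.04,0,0,0,0],[0,0,0.04,0,0,0,0],[0,0,0.03,0,0,0,0],[0,0,0.012,0,0,0,0]]'
python3 -c "
from fit import *
snap('top','g1.png',(190,110,330,215),4)"
python3 -m inch '[[0,0,0,0,0,0,0.5],[0,0,0,0,0,0,0.8],[0,0,0,0,0,0,1],[0,0,0,0,0,0,1],[0,0,0,0,0,0,1]]' 60
python3 -m inch '[[0,0,0,0,0,0,1],[0,0,0,0,0,0,1],[0,0,0,0,0,0,1]]'
```

```text
clock: 3.95
position: [0.5827, 0.0092, 0.0669]
tool_rot: [3.141, 0.003, -0.001]
force: [0.3, -0.4, 0.5]
grip_width: 0.0855
finger_force: 0.0
clock: 4.5
position: [0.5846, 0.0107, 0.07]
tool_rot: [-3.141, -0.001, 0.0]
force: [-1.4, 4.4, 6.3]
grip_width: 0.0126
finger_force: 6.4
clock: 4.8
position: [0.5846, 0.0107, 0.0701]
tool_rot: [-3.141, -0.001, -0.001]
force: [-3.6, 0.4, 10.1]
grip_width: 0.0106
finger_force: 58.4
```

View pics/g1.png

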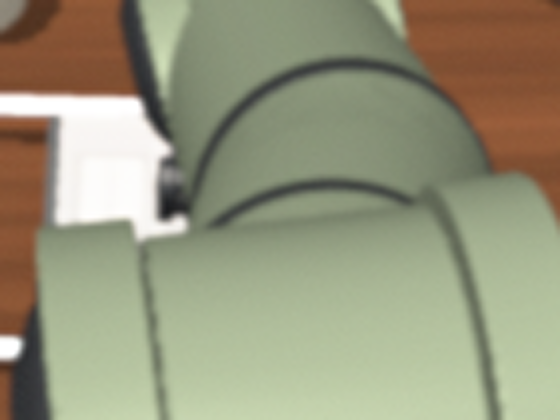

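The picture shows the arm hiding the handle, and the finger readings confirm that the rib is gripped. I take the case's yaw from the rail ends and the bin from a fit.

```bash
python3 -c "
from fit import *
for a in ((146.2,135.1),(286.6,138.1),(141.3,196.2),(285.8,198.9)): print(px2w('top',a,.065).round(4))
"
```

```text
[0.6737 0.3028 0.065 ]
[ 0.6605 -0.067   0.065 ]
[0.5091 0.3098 0.065 ]
[ 0.4966 -0.0613  0.065 ]
```

```bash
for i in 1 2; do python3 -m inch '[[0.0005,-0.0145,0,0,0,0,1],[0.0005,-0.0145,0,0,0,0,1],[0.0005,-0.0145,0,0,0,0,1],[0.0005,-0.0145,0,0,0,0,1],[0.0005,-0.0145,0,0,0,0,1]]'; done
python3 -m inch '[[0,0,0,0,0,0,1],[0,0,0,0,0,0,1],[0,0,0,0,0,0,1]]'
python3 -m inch '[[0,0,0,0,0,0,0.6],[0,0,0,0,0,0,0.3],[0,0,-0.03,0,0,0,0],[0,0,-0.05,0,0,0,0],[0,0,-0.05,0,0,0,0]]'
python3 -m inch '[[-0.03,-0.03,0,0,0,0,0],[-0.03,-0.03,0,0,0,0,0],[-0.03,-0.04,0,0,0,0,0],[-0.03,-0.04,0,0,0,0,0],[0,0,0,0,0,0,0]]'
```

```text
clock: 5.3
position: [0.5873, 0.0819, 0.0701]
tool_rot: [3.14, -0.001, -0.002]
force: [-0.9, -8.6, 10.4]
grip_width: 0.0113
finger_force: 58.9
clock: 5.8
position: [0.59, 0.1544, 0.0701]
tool_rot: [3.14, -0.001, -0.002]
force: [0.5, -8.6, 8.9]
grip_width: 0.011
finger_force: 58.8
clock: 6.1
position: [0.5901, 0.1573, 0.0702]
tool_rot: [-3.139, -0.002, 0.0]
force: [1.2, 6.1, 3.3]
grip_width: 0.0112
finger_force: 59.6
clock: 6.6
position: [0.5887, 0.1552, 0.2005]
tool_rot: [3.141, 0.002, 0.0]
force: [0.6, -0.5, -0.8]
grip_width: 0.0821
finger_force: 0.0
clock: 7.1
position: [0.465, 0.3012, 0.1996]
tool_rot: [-3.139, 0.001, 0.008]
force: [0.1, -1.0, -0.0]
grip_width: 0.0858
finger_force: 0.0
```

```bash
cat > a.py <<'E'
from fit import *
ims={'top':snap('top','op_t.png',(180,115,310,215),6),'scene':snap('scene','op_s.png',(255,150,395,275),5)}
np.savez('op.npz',**ims)
E
python3 a.py
```

```text
(no output)
```

View pics/op_t.png

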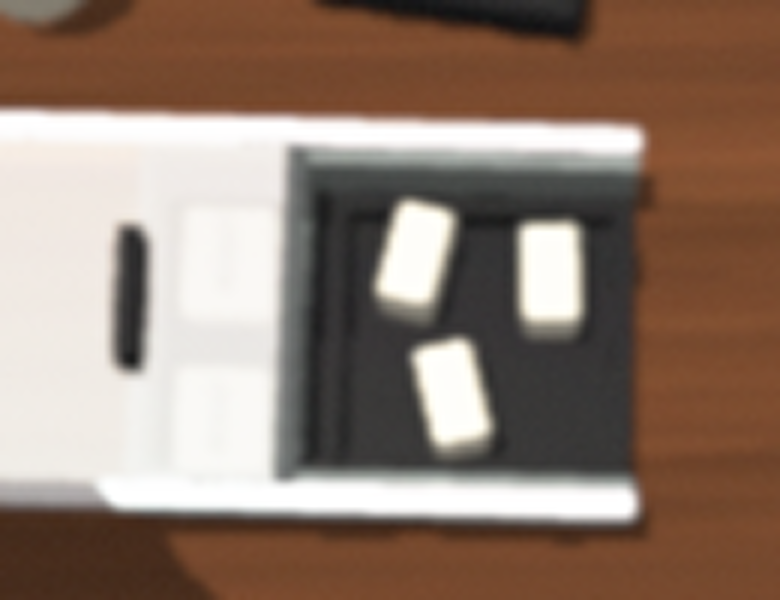

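View pics/op_s.png

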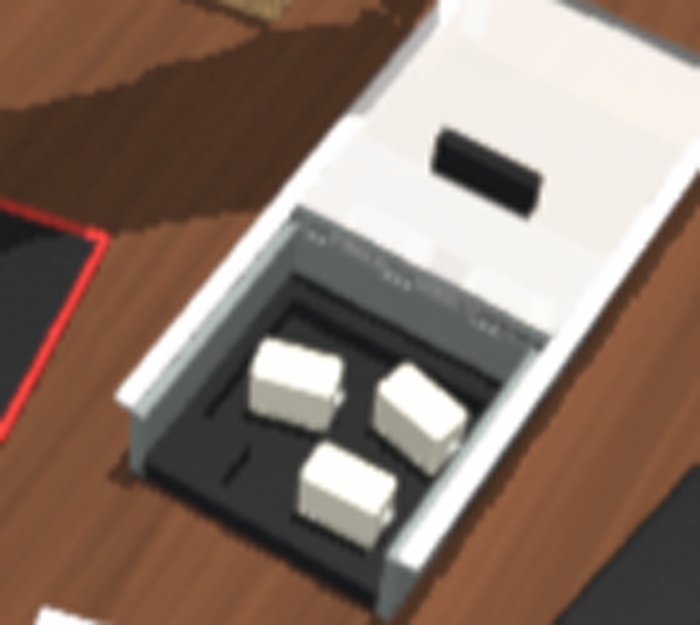

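The top crop shows three adapters at pixels (250,157), (272,160) and (255,180). The cover's edge is at the grey divider, at column 228. Next I fit the adapters, the handle and the bin.

```bash
cat > a.py <<'E'
from fit import *
ims=dict(np.load('op.npz'))
sets=(ims,{'top':ims['top']},{'scene':ims['scene']})
for c in sets: print('handle',*[np.round(v,4) for v in fit(c,M['handle'],[.588,.157,-.03],dark,rad=.035)])
for u,a in (((249.7,157.2),-.25),((271.8,160.3),0),((255.3,180.5),.2)):
    p0=[*px2w('top',u,.041)[:2],a]
    for c in sets: print('ad',*[np.round(v,4) for v in fit(c,M['adapter'],p0,z=.005,rad=.04)])
tan=lambda im: np.clip((im[:,:,0].astype(float)-140)/50,0,1)*np.clip((im[:,:,0].astype(float)-im[:,:,2]-40)/30,0,1)
for n in ('divider','nest','case','bin'):
    for c,z in (('top',0),):
        r=landmark_of(n,c); print(n,[(round(q['score'],2),px2w(c,q['xy'],{'divider':.055,'nest':.005}.get(n,0)).round(4)) for q in r[:2]])
for u in ((285.7,170),(285.7,190)): print('front rim',px2w('top',u,.019).round(4))
plan([.57,.02,.2],0)
E
python3 a.py
```

```text
handle [0.5886 0.1571 0.0022] 128.9991
handle [0.5888 0.1551 0.0941] 34.5138
handle [ 0.5871  0.1624 -0.231 ] 79.1874
ad [ 0.6227  0.0369 -0.3383] 622.8399
ad [ 0.6211  0.0353 -0.2855] 305.396
ad [ 0.6378  0.035  -0.2777] 297.8095
ad [ 0.6104 -0.0226  0.0348] 421.354
ad [ 0.6106 -0.0259  0.0528] 206.7011
ad [ 0.6098 -0.0195  0.0015] 197.2969
ad [0.5562 0.0217 0.2193] 463.3056
ad [0.5567 0.0189 0.2763] 250.1011
ad [0.5551 0.0249 0.2304] 195.6872
divider [(0.77, array([0.5835, 0.0862, 0.055 ]))]
nest [(0.64, array([ 0.5859, -0.0009,  0.005 ]))]
case [(0.85, array([0.5979, 0.0461, 0.    ]))]
bin [(0.64, array([0.5517, 0.0201, 0.    ]))]
front rim [ 0.5862 -0.0648  0.019 ]
front rim [ 0.5307 -0.0636  0.019 ]
shift mm [100.4 274.2  -0.6] turn [ 0.0005 -0.0001 -0.002 ] z 0.1992 w 0.085 t 7.4
```

```bash
python3 -m inch '[[0.018,0.046,0,0,0,0,0.2],[0.018,0.047,0,0,0,0,0.4],[0.018,0.047,0,0,0,0,0.5],[0.018,0.047,0,0,0,0,0.5],[0.018,0.047,0,0,0,0,0.5]]'
python3 -m inch '[[0.0,0.046,0,0,0,-0.125,0.5],[0,0,0,0,0,-0.125,0.5],[0,0,0.04,0,0,0,0.5],[0,0,0.04,0,0,0,0.5],[0,0,0.03,0,0,0,0.5]]'
python3 -c "
from fit import *
plan([.556,.021,.016],.25)"
```

```text
clock: 7.9
position: [0.5594, 0.0596, 0.1994]
tool_rot: [3.141, -0.0, -0.002]
force: [1.4, 0.9, -1.0]
grip_width: 0.0425
finger_force: 0.0
clock: 8.4
position: [0.5583, 0.0154, 0.0873]
tool_rot: [-3.142, 0.001, 0.248]
force: [-0.1, 0.9, -0.1]
grip_width: 0.0427
finger_force: 0.0
shift mm [-0.8 -6.  71.3] turn [-0.0001  0.0011 -0.002 ] z 0.0873 w 0.0427 t 8.4
```

```bash
python3 -m inch '[[-0.001,-0.006,0.015,0,0,0,0.5],[0,0,0.03,0,0,0,0.5],[0,0,0.026,0,0,0,0.5],[0,0,0,0,0,0,0.7],[0,0,0,0,0,0,0.9]]' 40
python3 -m inch '[[0,0,0,0,0,0,1],[0,0,0,0,0,0,1],[0,0,-0.04,0,0,0,1],[0,0,-0.05,0,0,0,1],[0,0,-0.05,0,0,0,1]]'
python3 -c "
from fit import *
plan([.343,.309,.15],.25)
plan([.343-.025,.309,.15],.09)
plan([.343+.025,.309,.15],.09)"
```

```text
clock: 8.9
position: [0.5564, 0.0217, 0.0186]
tool_rot: [3.141, 0.001, 0.249]
force: [0.2, -0.3, -0.2]
grip_width: 0.0232
finger_force: 42.3
clock: 9.4
position: [0.5561, 0.0224, 0.1608]
tool_rot: [-3.142, -0.0, 0.25]
force: [1.0, 0.1, -0.1]
grip_width: 0.0234
finger_force: 42.3
shift mm [-135.5 -330.4   10.8] turn [-0.     -0.0003  0.0001] z 0.1608 w 0.0234 t 9.4
shift mm [-159.7 -336.6   10.7] turn [-1.000e-04 -3.000e-04  1.601e-01] z 0.1608 w 0.0234 t 9.4
shift mm [-111.3 -324.3   10.8] turn [-1.000e-04 -3.000e-04  1.601e-01] z 0.1608 w 0.0234 t 9.4
```

```bash
python3 -m inch '[[-0.02,-0.042,0,0,0,0,1],[-0.02,-0.042,0,0,0,0,1],[-0.02,-0.042,0,0,0,0,1],[-0.02,-0.042,0,0,0,0,1],[-0.02,-0.042,0,0,0,0,1]]'
python3 -m inch '[[-0.02,-0.042,0,0,0,0,1],[-0.02,-0.042,0,0,0,0,1],[-0.02,-0.042,0,0,0,0.08,1],[0,0,0,0,0,0.08,1],[0,0,0,0,0,0,1]]'
python3 -c "
from fit import *
plan([.318,.309,.02],.09)
snap('scene','b1.png',(240,80,380,185),5)"
```

```text
clock: 9.9
position: [0.4065, 0.2023, 0.1593]
tool_rot: [-3.141, -0.002, 0.25]
force: [1.1, 1.2, 0.4]
grip_width: 0.0231
finger_force: 42.5
clock: 10.4
position: [0.3177, 0.3092, 0.1591]
tool_rot: [-3.141, -0.001, 0.091]
force: [-0.4, -1.0, -1.0]
grip_width: 0.0229
finger_force: 42.4
shift mm [1.000e-01 3.000e-01 1.391e+02] turn [-0.0007 -0.0011  0.0009] z 0.1591 w 0.0229 t 10.4
```

View pics/b1.png

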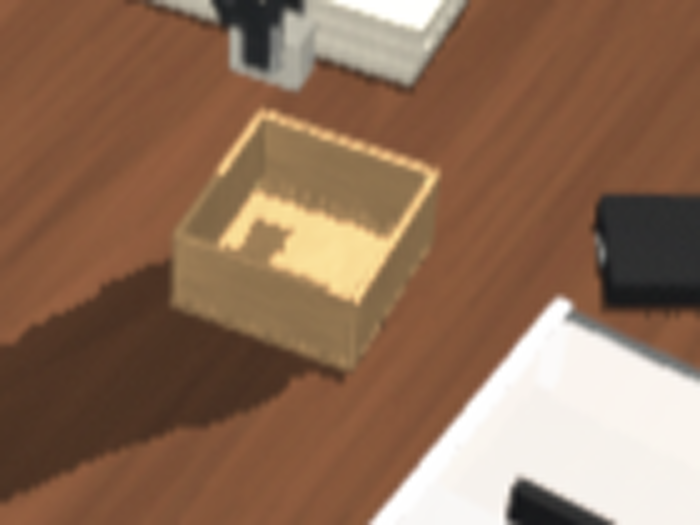

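The adapter is held above the bin, whose rim corners in the crop average (302,121) px.

```bash
python3 -c "
from fit import *
for u in ((265,112),(437,172),(357,303),(177,235),(309,205.5)): print(px2w('scene',(240+u[0]/5-.4,80+u[1]/5-.4),.06).round(4))"
```

```text
[0.2852 0.365  0.06  ]
[0.399 0.375 0.06 ]
[0.4119 0.2563 0.06  ]
[0.2958 0.2476 0.06  ]
[0.3487 0.3098 0.06  ]
```

```bash
python3 -m inch '[[0.004,0.002,0.035,0,0,0,1],[0,0,0.035,0,0,0,1],[0,0,0.035,0,0,0,1],[0,0,0.03,0,0,0,1],[0,0,0,0,0,0,1]]'
python3 -m inch '[[0,0,0,0,0,0,0.7],[0,0,0,0,0,0,0.5],[0,0,-0.045,0,0,0,0.5],[0,0,-0.045,0,0,0,0.5],[0,0,-0.045,0,0,0,0.5]]'
python3 -c "
from fit import *
plan([.6211,.0373,.2],-.29)"
```

```text
clock: 10.95
position: [0.3218, 0.3048, 0.021]
tool_rot: [3.138, 0.003, 0.091]
force: [0.9, -0.2, 0.4]
grip_width: 0.0231
finger_force: 42.4
clock: 11.45
position: [0.3225, 0.3065, 0.1616]
tool_rot: [-3.14, -0.001, 0.09]
force: [0.7, 0.1, -1.1]
grip_width: 0.0428
finger_force: 0.0
shift mm [273.1 295.  -38.4] turn [-0.0015 -0.0011  0.3802] z 0.1616 w 0.0428 t 11.45
```

```bash
python3 -m inch '[[0.031,0.033,0,0,0,0,0.5],[0.031,0.033,0,0,0,0,0.5],[0.031,0.033,0,0,0,0,0.5],[0.031,0.033,0,0,0,0,0.5],[0.031,0.033,0,0,0,0,0.5]]'
python3 -m inch '[[0.03,0.033,0,0,0,0,0.5],[0.03,0.033,0,0,0,0,0.5],[0.03,0.033,0,0,0,0,0.5],[0.028,0.031,0,0,0,0.095,0.5],[0,0,0,0,0,0.095,0.5]]'
python3 -m inch '[[0,0,0.01,0,0,0.095,0.5],[0,0,0.04,0,0,0.095,0.5],[0,0,0.02,0,0,0,0.5],[0,0,0,0,0,0,0.5]]'
python3 -c "
from fit import *
plan([.6211,.0373,.017],-.29)"
```

```text
clock: 11.95
position: [0.4933, 0.1547, 0.1605]
tool_rot: [-3.141, -0.003, 0.09]
force: [0.6, 1.2, 0.8]
grip_width: 0.0429
finger_force: 0.0
clock: 12.45
position: [0.6239, 0.0318, 0.1604]
tool_rot: [3.141, -0.004, -0.109]
force: [-2.2, 1.0, 0.7]
grip_width: 0.0429
finger_force: 0.0
clock: 12.85
position: [0.6197, 0.0373, 0.0878]
tool_rot: [3.141, 0.002, -0.29]
force: [-0.9, -0.5, 0.6]
grip_width: 0.0425
finger_force: 0.0
shift mm [ 1.5 -0.5 70.8] turn [0.0005 0.0022 0.0003] z 0.0878 w 0.0425 t 12.85
```

```bash
python3 -m inch '[[0.001,0,0.025,0,0,0,0.5],[0,0,0.025,0,0,0,0.5],[0,0,0.02,0,0,0,0.5],[0,0,0,0,0,0,0.7],[0,0,0,0,0,0,0.9]]' 40
python3 -m inch '[[0,0,0,0,0,0,1],[0,0,0,0,0,0,1],[0,0,-0.04,0,0,0,1],[0,0,-0.05,0,0,0,1],[0,0,-0.05,0,0,0,1]]'
python3 -c "
from fit import *
plan([.372,.309,.15],.09)"
```

```text
clock: 13.35
position: [0.6224, 0.0371, 0.0203]
tool_rot: [-3.141, -0.001, -0.29]
force: [-1.8, -0.0, -2.5]
grip_width: 0.0233
finger_force: 43.1
clock: 13.85
position: [0.6218, 0.0372, 0.1609]
tool_rot: [-3.141, -0.001, -0.29]
force: [0.9, 0.2, -0.1]
grip_width: 0.0233
finger_force: 43.2
shift mm [-317.1 -189.    10.7] turn [-3.0e-04 -8.0e-04 -3.8e-01] z 0.1609 w 0.0233 t 13.85
```

```bash
python3 -m inch '[[-0.04,-0.024,0,0,0,0,1],[-0.04,-0.024,0,0,0,0,1],[-0.04,-0.024,0,0,0,0,1],[-0.04,-0.024,0,0,0,0,1],[-0.04,-0.024,0,0,0,0,1]]'
python3 -m inch '[[-0.04,-0.023,0,0,0,0,1],[-0.04,-0.023,0,0,0,0,1],[-0.037,-0.023,0,0,0,-0.095,1],[0,0,0,0,0,-0.095,1],[0,0,0,0,0,-0.095,1]]'
python3 -m inch '[[0,0,0,0,0,-0.095,1],[0,0,0.035,0,0,0,1],[0,0,0.035,0,0,0,1],[0,0,0.035,0,0,0,1],[0,0,0.034,0,0,0,1]]'
python3 -m inch '[[0,0,0,0,0,0,0.7],[0,0,0,0,0,0,0.5],[0,0,-0.045,0,0,0,0.5],[0,0,-0.045,0,0,0,0.5],[0,0,-0.045,0,0,0,0.5]]'
python3 -c "
from fit import *
plan([.6105,-.0238,.16],.03)"
```

```text
clock: 14.35
position: [0.4635, 0.2107, 0.1594]
tool_rot: [-3.14, -0.001, -0.29]
force: [0.5, 1.7, 0.1]
grip_width: 0.0228
finger_force: 43.3
clock: 14.85
position: [0.3766, 0.3054, 0.1592]
tool_rot: [-3.14, -0.001, 0.003]
force: [0.7, -0.2, -0.2]
grip_width: 0.0233
finger_force: 43.2
clock: 15.35
position: [0.378, 0.3043, 0.0189]
tool_rot: [-3.14, -0.002, 0.09]
force: [-0.4, 2.0, 33.2]
grip_width: 0.0232
finger_force: 48.6
clock: 15.85
position: [0.3776, 0.3038, 0.1583]
tool_rot: [-3.14, -0.002, 0.09]
force: [0.6, 0.7, -0.2]
grip_width: 0.0431
finger_force: 0.0
shift mm [202.5 347.2  -1.9] turn [-0.0016 -0.0017  0.06  ] z 0.1583 w 0.0431 t 15.85
```

```bash
python3 -m inch '[[0.025,0.043,0,0,0,0,0.5],[0.025,0.043,0,0,0,0,0.5],[0.025,0.043,0,0,0,0,0.5],[0.025,0.043,0,0,0,0,0.5],[0.025,0.043,0,0,0,0,0.5]]'
python3 -m inch '[[0.026,0.044,0,0,0,0,0.5],[0.026,0.044,0,0,0,0,0.5],[0.026,0.044,0,0,0,0.06,0.5],[0,0,0.03,0,0,0,0.5],[0,0,0.03,0,0,0,0.5]]'
python3 -m inch '[[0,0,0,0,0,0,0.5],[0,0,0,0,0,0,0.5]]'
python3 -c "
from fit import *
plan([.6105,-.0238,.019],.03)"
```

```text
clock: 16.35
position: [0.5227, 0.0991, 0.1572]
tool_rot: [-3.141, -0.003, 0.09]
force: [1.3, 1.6, 0.5]
grip_width: 0.0427
finger_force: 0.0
clock: 16.85
position: [0.6106, -0.0227, 0.0969]
tool_rot: [3.141, -0.005, 0.027]
force: [0.4, 0.9, -1.0]
grip_width: 0.0425
finger_force: 0.0
clock: 17.05
position: [0.6094, -0.0208, 0.0966]
tool_rot: [3.142, -0.001, 0.03]
force: [0.1, -0.1, 0.7]
grip_width: 0.043
finger_force: 0.0
shift mm [ 0.9  3.  77.6] turn [ 0.     -0.0015  0.0003] z 0.0966 w 0.043 t 17.05
```

```bash
python3 -m inch '[[0.001,0.003,0.026,0,0,0,0.5],[0,0,0.026,0,0,0,0.5],[0,0,0.024,0,0,0,0.5],[0,0,0,0,0,0,0.7],[0,0,0,0,0,0,0.9]]' 40
python3 -m inch '[[0,0,0,0,0,0,1],[0,0,0,0,0,0,1],[0,0,-0.04,0,0,0,1],[0,0,-0.05,0,0,0,1],[0,0,-0.05,0,0,0,1]]'
python3 -c "
from fit import *
plan([.348,.306,.15],.09)"
```

```text
clock: 17.55
position: [0.6109, -0.0237, 0.0205]
tool_rot: [3.141, -0.002, 0.03]
force: [-0.1, -0.1, 0.1]
grip_width: 0.0227
finger_force: 43.1
clock: 18.05
position: [0.6096, -0.0239, 0.1607]
tool_rot: [3.141, 0.0, 0.03]
force: [1.4, -0.2, -0.2]
grip_width: 0.0232
finger_force: 43.2
shift mm [-251.6 -337.7   10.7] turn [ 0.0002  0.0001 -0.0599] z 0.1607 w 0.0232 t 18.05
```

```bash
python3 -m inch '[[-0.028,-0.0375,0,0,0,0,1],[-0.028,-0.0375,0,0,0,0,1],[-0.028,-0.0375,0,0,0,0,1],[-0.028,-0.0375,0,0,0,0,1],[-0.028,-0.0375,0,0,0,0,1]]'
python3 -m inch '[[-0.028,-0.0375,0,0,0,0,1],[-0.028,-0.0375,0,0,0,0,1],[-0.028,-0.0375,0,0,0,0,1],[-0.028,-0.0375,0,0,0,-0.06,1],[0,0,0,0,0,0,1]]'
python3 -m inch '[[0,0,0.04,0,0,0,1],[0,0,0.04,0,0,0,1],[0,0,0.018,0,0,0,1],[0,0,0,0,0,0,1]]'
python3 -m inch '[[0,0,0,0,0,0,0.7],[0,0,0,0,0,0,0.5],[0,0,-0.045,0,0,0,0.5],[0,0,-0.045,0,0,0,0.5],[0.03,0.04,-0.045,0,0,0,0.5]]'
python3 -m inch '[[0.03,0.04,0,0,0,0,1],[0.03,0.04,0,0,0,0,1],[0.03,0.04,0,0,0,0,1],[0.03,0.04,0,0,0,0,1],[0,0,0,0,0,0,1]]'
python3 -c "
from fit import *
snap('scene','b2.png',(240,80,380,185),5)
plan([.5843,.0072,.14],-.035)"
```

```text
clock: 18.55
position: [0.4633, 0.1605, 0.1593]
tool_rot: [-3.141, -0.001, 0.03]
force: [1.8, 1.8, -0.5]
grip_width: 0.0233
finger_force: 43.3
clock: 19.05
position: [0.3443, 0.3107, 0.1592]
tool_rot: [-3.139, -0.0, 0.1]
force: [0.5, -1.3, -0.6]
grip_width: 0.0232
finger_force: 43.3
clock: 19.45
position: [0.3473, 0.3049, 0.059]
tool_rot: [3.139, 0.002, 0.09]
force: [0.1, -0.4, 0.2]
grip_width: 0.0232
finger_force: 43.3
clock: 19.95
position: [0.3715, 0.2812, 0.1875]
tool_rot: [-3.138, -0.002, 0.096]
force: [1.9, -0.1, -0.5]
grip_width: 0.0427
finger_force: 0.0
clock: 20.45
position: [0.5105, 0.1239, 0.1854]
tool_rot: [3.14, -0.004, 0.082]
force: [-1.2, 0.8, -0.5]
grip_width: 0.0002
finger_force: 0.0
shift mm [ 65.3 125.5  45.2] turn [ 0.0002 -0.0022  0.1198] z 0.185 w 0.0001 t 20.5
```

View pics/b2.png

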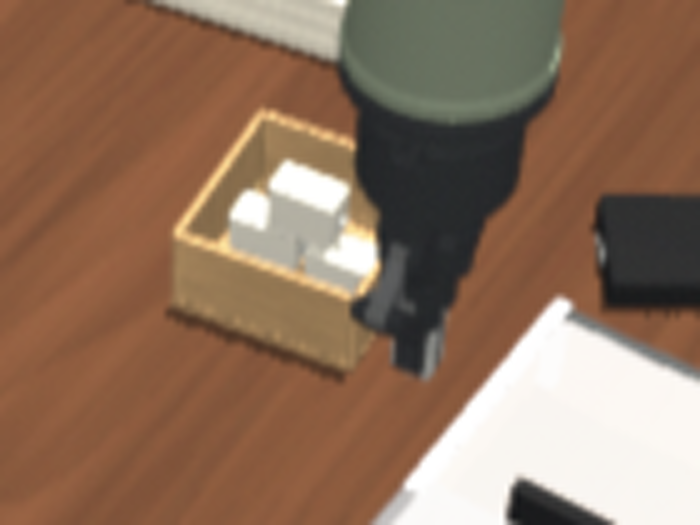

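The bin holds all three adapters, one resting on the other two, and the nest is empty. Next I touch the nest's walls with the shut fingers to locate it exactly.

```bash
python3 -m inch '[[0.016,0.031,0,0,0,0,1],[0.016,0.031,0,0,0,0,1],[0.016,0.031,0,0,0,0,1],[0.016,0.031,0.02,0,0,0.06,1],[0,0,0.025,0,0,0.058,1]]'
python3 -m inch '[[0,0,0.04,0,0,0,1],[0,0,0.04,0,0,0,1],[0,0,0.03,0,0,0,1],[0,0,0.015,0,0,0,1],[0,0,0,0,0,0,1]]'
python3 -c "
from fit import *
plan([.5834,.0072,.012],-.033)"
```

```text
clock: 21.0
position: [0.584, 0.0084, 0.1403]
tool_rot: [3.141, -0.005, -0.034]
force: [0.1, 1.4, -0.3]
grip_width: 0.0003
finger_force: 0.0
clock: 21.5
position: [0.5809, 0.0126, 0.0131]
tool_rot: [3.142, 0.002, -0.027]
force: [-0.6, 0.6, 0.1]
grip_width: 0.0002
finger_force: 0.0
shift mm [2.6 5.3 1.1] turn [0.     0.0018 0.0059] z 0.0131 w 0.0002 t 21.5
```

```bash
python3 -m inch '[[0.003,0,0,0,0,0.006,1],[0.022,-0.025,0,0,0,0,1],[0.02,0,0,0,0,0,1],[0,0,0,0,0,0,1],[0,0,0,0,0,0,1]]'
for i in 1 2 3 4 5; do python3 -m inch '[[0.0015,0,0,0,0,0,1],[0,0,0,0,0,0,1],[0,0,0,0,0,0,1]]' | grep -E 'pos|force: \['; done
```

```text
clock: 22.0
position: [0.6281, 0.0354, 0.0153]
tool_rot: [3.142, -0.002, -0.034]
force: [0.1, 0.4, -0.7]
grip_width: -0.0001
finger_force: 0.0
position: [0.6287, 0.0352, 0.014]
force: [-0.1, -0.0, 1.0]
position: [0.6303, 0.0353, 0.0136]
force: [0.2, -0.1, 0.0]
position: [0.6319, 0.0353, 0.0137]
force: [1.0, 0.2, 0.5]
position: [0.6331, 0.0352, 0.0136]
force: [-3.2, -0.1, 0.2]
position: [0.6333, 0.0352, 0.0134]
force: [-11.5, 0.9, 6.8]
```

```bash
python3 -m inch '[[-0.008,0.02,0,0,0,0,1],[0,0.03,0,0,0,0,1],[0,0.02,0,0,0,0,1],[0,0,0,0,0,0,1],[0,0,0,0,0,0,1]]'
for i in 1 2 3 4 5; do python3 -m inch '[[0.0015,0,0,0,0,0,1],[0,0,0,0,0,0,1],[0,0,0,0,0,0,1]]' | grep -E 'pos|force: \['; done
```

```text
clock: 24.0
position: [0.6248, -0.0346, 0.0138]
tool_rot: [-3.142, -0.0, -0.035]
force: [0.2, 1.1, -1.1]
grip_width: 0.0001
finger_force: 0.0
position: [0.6261, -0.0338, 0.0137]
force: [-0.5, 0.7, -0.6]
position: [0.6275, -0.0345, 0.0137]
force: [0.1, -0.0, -0.2]
position: [0.6291, -0.0347, 0.0137]
force: [-0.4, 1.0, 0.3]
position: [0.6304, -0.0347, 0.0136]
force: [-1.3, -0.1, -1.0]
position: [0.6306, -0.0347, 0.0134]
force: [-9.4, 0.8, 5.6]
```

```bash
echo -x wall at y+; python3 -m inch '[[-0.03,-0.02,0,0,0,0,1],[-0.03,-0.03,0,0,0,0,1],[-0.03,-0.01,0,0,0,0,1],[0,0,0,0,0,0,1],[0,0,0,0,0,0,1]]'
for i in 1 2 3 4 5 6; do python3 -m inch '[[-0.0015,0,0,0,0,0,1],[0,0,0,0,0,0,1],[0,0,0,0,0,0,1]]' | grep -E 'pos|force: \['; done
```

```text
-x wall at y+
clock: 26.0
position: [0.5444, 0.0286, 0.0141]
tool_rot: [3.142, -0.001, -0.033]
force: [0.2, -0.4, -0.9]
grip_width: -0.0002
finger_force: 0.0
position: [0.543, 0.0279, 0.0136]
force: [-0.4, 0.7, 0.3]
position: [0.5411, 0.0283, 0.0137]
force: [-0.1, -0.0, -0.7]
position: [0.5396, 0.0284, 0.0137]
force: [0.3, -0.3, 0.2]
position: [0.5381, 0.0284, 0.0137]
force: [-0.8, -0.1, 0.1]
position: [0.5366, 0.0285, 0.0137]
force: [-0.1, 0.8, -0.1]
position: [0.5351, 0.0286, 0.0137]
force: [-0.4, 1.3, 0.5]
```

```bash
for i in 1 2 3 4; do python3 -m inch '[[-0.0015,0,0,0,0,0,1],[0,0,0,0,0,0,1],[0,0,0,0,0,0,1]]' | grep -E 'pos|force: \['; done
echo +y; python3 -m inch '[[0.02,-0.002,0,0,0,0,1],[0.027,0,0,0,0,0,1],[0,0,0,0,0,0,1],[0,0,0,0,0,0,1],[0,0,0,0,0,0,1]]'
for i in 1 2 3 4 5 ; do python3 -m inch '[[0,-0.002,0,0,0,0,1],[0,0,0,0,0,0,1],[0,0,0,0,0,0,1]]' | grep -E 'pos|force: \['; done
```

```text
position: [0.5345, 0.0286, 0.0139]
force: [4.8, 0.4, -3.5]
position: [0.5344, 0.0286, 0.0141]
force: [12.2, -1.0, -7.6]
position: [0.5342, 0.0286, 0.0143]
force: [19.5, -2.3, -12.8]
position: [0.534, 0.0287, 0.0145]
force: [25.8, -1.8, -17.3]
+y
clock: 29.5
position: [0.5753, 0.0291, 0.0136]
tool_rot: [3.141, 0.001, -0.034]
force: [-0.4, -0.8, 0.6]
grip_width: -0.0002
finger_force: 0.0
position: [0.576, 0.0313, 0.0138]
force: [-0.4, 0.3, 0.2]
position: [0.5762, 0.0333, 0.0137]
force: [0.8, 0.3, -0.0]
position: [0.5763, 0.0352, 0.0137]
force: [0.9, 0.7, -0.6]
position: [0.5764, 0.0372, 0.0137]
force: [-0.2, -0.3, -0.6]
position: [0.5765, 0.0393, 0.0137]
force: [1.3, -0.4, -0.4]
```

```bash
python3 -m inch '[[0,-0.008,0,0,0,0,1],[0,0,0,0,0,0,1],[0,0,0,0,0,0,1]]' | grep -E 'pos|force: \['
for i in 1 2 3 4 5 6; do python3 -m inch '[[0,-0.002,0,0,0,0,1],[0,0,0,0,0,0,1],[0,0,0,0,0,0,1]]' | grep -E 'pos|force: \['; done
```

```text
position: [0.5767, 0.0476, 0.0137]
force: [0.1, 0.2, 0.1]
position: [0.5768, 0.0491, 0.0137]
force: [0.1, -0.1, 0.9]
position: [0.5769, 0.0512, 0.0137]
force: [-0.5, 0.3, -0.2]
position: [0.577, 0.0533, 0.0137]
force: [-0.2, 0.4, 1.0]
position: [0.577, 0.0548, 0.0137]
force: [1.5, -3.8, 1.5]
position: [0.5771, 0.0565, 0.0137]
force: [0.0, -5.5, 1.5]
position: [0.5772, 0.0585, 0.0137]
force: [-0.3, -5.2, 1.2]
```

```bash
python3 -m inch '[[0.02,0.04,0,0,0,0,1],[0.01,0.04,0,0,0,0,1],[0,0.006,0,0,0,0,1],[0,0,0,0,0,0,1],[0,0,0,0,0,0,1]]' | grep -E 'pos|force: \['
for i in 1 2 3 4 5 6; do python3 -m inch '[[0,0.0015,0,0,0,0,1],[0,0,0,0,0,0,1],[0,0,0,0,0,0,1]]' | grep -E 'pos|force: \[|width'; done
python3 -c "
from fit import *
ims={'top':snap('top')}
print(fit(ims,M['handle'],[.588,.157,-.03],dark,rad=.035))"
```

```text
position: [0.604, -0.0264, 0.0136]
force: [0.5, 0.8, 0.2]
position: [0.6042, -0.0286, 0.0138]
force: [-0.4, -0.6, -0.2]
grip_width: 0.0002
position: [0.6042, -0.0308, 0.0137]
force: [0.6, 1.1, 0.4]
grip_width: -0.0
position: [0.6041, -0.0324, 0.0137]
force: [-0.9, -0.2, -0.1]
grip_width: 0.0002
position: [0.604, -0.0339, 0.0137]
force: [-0.4, -0.1, -0.8]
grip_width: 0.0004
position: [0.604, -0.0354, 0.0137]
force: [-0.8, -0.3, 0.4]
grip_width: -0.0
position: [0.6039, -0.0369, 0.0137]
force: [-0.4, -0.2, 0.7]
grip_width: -0.0003
(array([0.68643621, 0.14416049, 0.43358025]), np.float64(9.767849269337365))
```

```bash
for i in 1 2 3 4 5 6 7 8; do python3 -m inch '[[0,0.0015,0,0,0,0,1],[0,0,0,0,0,0,1],[0,0,0,0,0,0,1]]' | grep -E 'pos|force: \['; done
```

```text
position: [0.6039, -0.0384, 0.0137]
force: [0.3, -0.4, 0.5]
position: [0.6038, -0.0399, 0.0137]
force: [0.5, 0.7, 0.4]
position: [0.6037, -0.0414, 0.0137]
force: [0.4, 0.2, -0.0]
position: [0.6037, -0.0429, 0.0137]
force: [-0.6, 0.2, 0.1]
position: [0.6037, -0.0443, 0.0137]
force: [0.1, 0.2, 0.7]
position: [0.6037, -0.0445, 0.0137]
force: [0.2, 7.8, 0.5]
position: [0.6037, -0.0446, 0.0137]
force: [-0.6, 14.1, 1.0]
position: [0.6036, -0.0448, 0.0137]
force: [-0.7, 18.5, 0.8]
```

```bash
python3 -m inch '[[0,-0.03,0,0,0,0.14,1],[0,0,0,0,0,0.14,1],[0,0,0,0,0,0.14,1],[0,0,0,0,0,0.14,1],[0,0,0,0,0,0.14,1]]'|grep pos
python3 -m inch '[[0,0,0,0,0,0.14,1],[0,0,0,0,0,0.14,1],[0,0,0,0,0,0.14,1],[0,0,0,0,0,0.14,1],[0,0,0,0,0,0.14,1]]'|grep pos
python3 -m inch '[[0,0,0,0,0,0.14,1],[0,0,0,0,0,0.0308,1],[0,0,0,0,0,0,1],[0.02,0,0,0,0,0,1],[0,0,0,0,0,0,1]]'
python3 -c "
from fit import *
print(st()['qpos'])"
for i in 1 2 3 4 5 ; do python3 -m inch '[[0.0015,0,0,0,0,0,1],[0,0,0,0,0,0,1],[0,0,0,0,0,0,1]]' | grep -E 'pos|force: \['; done
```

```text
position: [0.6046, -0.0189, 0.0138]
position: [0.6047, -0.0194, 0.0141]
clock: 39.35
position: [0.6037, -0.0395, 0.0137]
tool_rot: [3.141, 0.001, -1.604]
force: [-0.5, 0.8, 0.2]
grip_width: -0.0001
finger_force: 0.0
[-0.46751658  0.93060381  0.67997888  1.8079959  -0.86090334  0.72905807
 -2.47757932]
position: [0.6038, -0.04, 0.0138]
force: [-0.4, 4.0, -0.2]
position: [0.6038, -0.0401, 0.0137]
force: [-0.3, 10.7, 1.5]
position: [0.6038, -0.0403, 0.0136]
force: [-0.6, 16.4, 3.4]
position: [0.6038, -0.0404, 0.0136]
force: [-1.9, 23.0, 6.2]
position: [0.6038, -0.0405, 0.0136]
force: [-1.2, 31.3, 9.7]
```

```bash
python3 -m inch '[[-0.01,0,0,0,0,0,1],[0,0,-0.05,0,0,0,0.8],[0,0,-0.05,0,0,0,0.5],[0,0,-0.05,0,0,0,0.3],[0,0,0,0,0,0,0.3]]' | grep -E 'pos|width'
cat > a.py <<'E'
from fit import *
import sys
ims={c:snap(c) for c in ('top','scene')}
I={'v':(.4315,-.192,-.147),'s':(.43,-.34,.73),'t':(.568,-.349,.129),'l':(.5648,-.187,.229)}
for n in sys.argv[1:]:
    for c in (ims,{'top':ims['top']},{'scene':ims['scene']}): print(n,*[np.round(v,4) for v in fit(c,M[n],I[n])])
E
python3 a.py v s t l
python3 -c "
from fit import *
plan([.4315,-.1925,.12],-1.718)"
```

```text
position: [0.6061, -0.0374, 0.1693]
grip_width: 0.0582
v [ 0.4311 -0.191  -0.1592] 76.6939
v [ 0.4317 -0.1961 -0.1342] 32.5837
v [ 0.4304 -0.1892 -0.148 ] 35.1953
s [ 0.3793 -0.3473  0.7147] 80.5353
s [ 0.3794 -0.352   0.7287] 23.4954
s [ 0.3783 -0.3453  0.7254] 45.5771
t [ 0.5674 -0.3479  0.1273] 59.8993
t [ 0.5687 -0.3537  0.1295] 29.9875
t [ 0.5671 -0.3466  0.1291] 14.4481
l [ 0.5644 -0.1868  0.2401] 62.8468
l [ 0.5651 -0.1909  0.2436] 19.087
l [ 0.564  -0.1841  0.231 ] 34.828
shift mm [161.8 167.6  44.4] turn [-0.0015 -0.0007  0.1138] z 0.1645 w 0.0597 t 41.45
```

The bracket S has been knocked to about (0.379, -0.347), and the fit has picked up the new place. Now to V, pinching first across its x to centre it.

```bash
python3 -m inch '[[0.027,0.028,0,0,0,0,0.3],[0.027,0.028,0,0,0,0,0.3],[0.027,0.028,0,0,0,0,0.3],[0.027,0.028,0,0,0,0,0.3],[0.027,0.028,0,0,0,0.057,0.3]]' | grep -E 'pos|width'
python3 -m inch '[[0.027,0.028,0,0,0,0.057,0.3],[0,0,0.04,0,0,0,0.3],[0,0,0.03,0,0,0,0.3],[0,0,0,0,0,0,0.3],[0,0,0,0,0,0,0.3]]' | grep -E 'pos|width|rot'
python3 -c "
from fit import *
plan([.4311,-.192,.018],-1.718);print(st()['qpos'])"
```

```text
position: [0.4576, -0.1673, 0.163]
grip_width: 0.0599
position: [0.4286, -0.1913, 0.094]
tool_rot: [3.14, -0.001, -1.719]
grip_width: 0.0599
shift mm [ 0.3 -2.7 75.9] turn [ 0.0016 -0.0007 -0.0015] z 0.094 w 0.0599 t 42.45
[-0.35192572  0.73777275  0.93043971  2.14279802 -0.92457005  0.74018301
 -2.0846229 ]
```

```bash
python3 -m inch '[[0,-0.0027,0.03,0,0,0,0.3],[0,0,0.03,0,0,0,0.3],[0,0,0.015,0,0,0,0.3],[0,0,0,0,0,0,0.5],[0,0,0,0,0,0,0.8]]' 20 | grep -E 'pos|width'
python3 -m inch '[[0,0,0,0,0,0,1],[0,0,0,0,0,0,1],[0,0,0,0,0,0,1],[0,0,0,0,0,0,1],[0,0,0,0,0,0,1]]' 
python3 -m inch '[[0,0,0,0,0,0,0.5],[0,0,0,0,0,0,0.5],[0,0,0,0,0,-0.13,0.5],[0,0,0,0,0,-0.14,0.5],[0,0,0,0,0,-0.14,0.5]]' | grep -E 'pos|width'
python3 -m inch '[[0,0,0,0,0,-0.14,0.5],[0,0,0,0,0,-0.14,0.5],[0,0,0,0,0,-0.14,0.5],[0,0,0,0,0,-0.14,0.5],[0,0,0,0,0,-0.14,0.5]]' | grep -E 'pos|width'
python3 -m inch '[[0,0,0,0,0,-0.14,0.5],[0,0,0,0,0,-0.14,0.5],[0,0,0,0,0,-0.14,0.5],[0,0,0,0,0,-0.04,0.5],[0,0,0,0,0,0,0.5]]'
```

```text
position: [0.4323, -0.1916, 0.02]
grip_width: 0.032
clock: 43.45
position: [0.4326, -0.1915, 0.0202]
tool_rot: [-3.14, -0.001, -1.718]
force: [-0.7, -0.2, 8.1]
grip_width: 0.0196
finger_force: 22.7
position: [0.432, -0.1912, 0.0191]
grip_width: 0.0427
position: [0.432, -0.1914, 0.0192]
grip_width: 0.0429
clock: 44.95
position: [0.4319, -0.1914, 0.019]
tool_rot: [3.141, -0.0, -0.151]
force: [-0.7, 0.1, -0.2]
grip_width: 0.0425
finger_force: 0.0
```

```bash
python3 -m inch '[[0,0,-0.002,0,0,0,0.8],[0,0,0,0,0,0,1],[0,0,0,0,0,0,1],[0,0,0,0,0,0,1],[0,0,0,0,0,0,1]]' 60
python3 -m inch '[[0,0,0,0,0,0,1],[0,0,-0.02,0,0,0,1],[0,0,-0.04,0,0,0,1],[0,0,-0.04,0,0,0,1],[0,0,0,0,0,0,1]]'
python3 -c "
from fit import *
plan([.5391,.0415,.12],-.036)"
```

```text
clock: 45.45
position: [0.4319, -0.1913, 0.0211]
tool_rot: [3.141, -0.0, -0.15]
force: [-1.4, 0.0, 12.0]
grip_width: 0.0089
finger_force: 59.1
clock: 45.95
position: [0.4334, -0.1918, 0.1243]
tool_rot: [3.141, -0.005, -0.15]
force: [0.7, 0.1, -1.6]
grip_width: 0.0087
finger_force: 58.9
shift mm [  69.6 -246.5    4.6] turn [ 0.0008 -0.005  -0.114 ] z 0.1243 w 0.0087 t 45.95
```

```bash
python3 -m inch '[[0.0116,-0.041,0,0,0,0,1],[0.0116,-0.041,0,0,0,0,1],[0.0116,-0.041,0,0,0,0,1],[0.0116,-0.041,0,0,0,0,1],[0.0116,-0.041,0,0,0,0,1]]' | grep -E 'pos|width'
python3 -m inch '[[0.0116,-0.041,0,0,0,-0.057,1],[0,0,0,0,0,-0.057,1],[0,0,0,0,0,0,1],[0,0,0,0,0,0,1],[0,0,0,0,0,0,1]]' | grep -E 'pos|width|rot'
python3 -c "
from fit import *
plan([.5391,.0415,.026],-.036);plan([.5391,.0415,.026],-.036)"
```

```text
position: [0.5197, 0.0049, 0.1202]
grip_width: 0.009
position: [0.5367, 0.0407, 0.1206]
tool_rot: [3.141, 0.001, -0.038]
grip_width: 0.0088
shift mm [ 2.4 -0.9 94.6] turn [ 0.0004  0.0005 -0.0019] z 0.1206 w 0.0088 t 46.95
shift mm [ 2.4 -0.9 94.6] turn [ 0.0004  0.0005 -0.0019] z 0.1206 w 0.0088 t 46.95
```

```bash
python3 -m inch '[[0.0024,-0.0008,0.03,0,0,-0.001,1],[0,0,0.03,0,0,0,1],[0,0,0.012,0,0,0,1],[0,0,0,0,0,0,1],[0,0,0,0,0,0,1]]'
python3 -c "
from fit import *
plan([.5391,.0415,.026],-.036)"
```

```text
clock: 47.45
position: [0.5398, 0.0419, 0.0496]
tool_rot: [3.141, -0.0, -0.035]
force: [0.4, -0.6, -0.7]
grip_width: 0.0085
finger_force: 58.9
shift mm [-0.7  0.4 23.6] turn [ 0.0003 -0.0004  0.0011] z 0.0496 w 0.0085 t 47.45
```

```bash
python3 -m inch '[[-0.0007,-0.0,0.006,0,0,0,1],[0,0,0.004,0,0,0,1],[0,0,0.004,0,0,0,1],[0,0,0.003,0,0,0,1],[0,0,0,0,0,0,1]]'
python3 -m inch '[[0,0,0.003,0,0,0,1],[0,0,0,0,0,0,1],[0,0,0.002,0,0,0,1],[0,0,0,0,0,0,1]]'
python3 -m inch '[[0,0,0.0015,0,0,0,1],[0,0,0,0,0,0,1],[0,0,0,0,0,0,1]]'
```

```text
clock: 47.95
position: [0.5386, 0.0425, 0.0314]
tool_rot: [3.141, 0.001, -0.034]
force: [0.3, -0.3, -0.2]
grip_width: 0.0092
finger_force: 58.9
clock: 48.35
position: [0.5387, 0.0425, 0.0265]
tool_rot: [3.141, 0.0, -0.034]
force: [-1.0, -0.0, -0.7]
grip_width: 0.0087
finger_force: 58.9
clock: 48.65
position: [0.5389, 0.0425, 0.0261]
tool_rot: [-3.141, -0.0, -0.034]
force: [-6.7, 0.7, 22.1]
grip_width: 0.0092
finger_force: 62.3
```

```bash
python3 -m inch '[[0,0.0008,-0.0015,0,0,0,1],[0,0,0,0,0,0,1],[0,0,0,0,0,0,0.75],[0,0,0,0,0,0,0.65],[0,0,-0.01,0,0,0,0.65]]'
python3 -m inch '[[0,0,-0.05,0,0,0,0.65],[0,0,-0.05,0,0,0,0.5],[0,0.04,0,0,0,0,0.3],[0,0.04,0,0,0,0,0.3],[0,0.04,0,0,0,0,0.3]]'
python3 -m inch '[[0,0.04,0,0,0,0,0.3],[0,0.04,0,0,0,0,0.3],[0,0,0,0,0,0,0.3]]'
python3 a.py l
python3 -c "
from fit import *
plan([.5645,-.187,.1],.229+np.pi/2)"
```

```text
clock: 49.15
position: [0.5382, 0.0416, 0.0362]
tool_rot: [3.141, 0.002, -0.034]
force: [0.8, -0.8, 0.4]
grip_width: 0.0295
finger_force: 0.0
clock: 49.65
position: [0.5347, -0.0792, 0.1378]
tool_rot: [-3.142, -0.001, -0.032]
force: [0.9, 0.1, -1.0]
grip_width: 0.0596
finger_force: 0.0
clock: 49.95
position: [0.531, -0.164, 0.1379]
tool_rot: [3.139, -0.001, -0.04]
force: [-0.4, 0.7, 0.2]
grip_width: 0.06
finger_force: 0.0
l [ 0.5647 -0.1833  0.2316] 164.8898
l [ 0.5519 -0.1186 -0.0446] 148.5616
l [ 0.5647 -0.1839  0.2331] 2.0814
shift mm [33.7 26.8 37.3] turn [ 2.0000e-04  1.0000e-04 -1.8355e+00] z 0.1372 w 0.0604 t 50.05
```

```bash
python3 -m inch '[[0.017,0.013,0.01,0,0,0.14,0.3],[0.017,0.013,0.01,0,0,0.14,0.3],[0,0,0,0,0,0.14,0.3],[0,0,0,0,0,0.14,0.3],[0,0,0,0,0,0.14,0.3]]' | grep -E 'pos|width'
python3 -m inch '[[0,0,0,0,0,0.14,0.3],[0,0,0,0,0,0.14,0.3],[0,0,0,0,0,0.14,0.3],[0,0,0,0,0,0.14,0.3],[0,0,0,0,0,0.042,0.3]]' | grep -E 'pos|width'
python3 -m inch '[[0,0,0.03,0,0,0,0.3],[0,0,0,0,0,0,0.3],[0,0,0,0,0,0,0.3]]' | grep -E 'pos|width'
python3 -c "
from fit import *
plan([.565,-.1868,.02],.229-np.pi/2);print(st()['qpos'][6])"
```

```text
position: [0.5635, -0.1859, 0.1168]
grip_width: 0.0601
position: [0.5635, -0.1855, 0.1168]
grip_width: 0.06
position: [0.5631, -0.1866, 0.0871]
grip_width: 0.0599
shift mm [ 0.7 -1.9 67.1] turn [0.0009 0.0005 0.0074] z 0.0871 w 0.0599 t 51.35
-1.9510749351979244
```

```bash
python3 -m inch '[[0.0007,-0.0019,0.03,0,0,0.0074,0.3],[0,0,0.025,0,0,0,0.3],[0,0,0.011,0,0,0,0.3],[0,0,0,0,0,0,0.5],[0,0,0,0,0,0,0.8]]' 20 | grep -E 'pos|width'
python3 -m inch '[[0,0,0,0,0,0,1],[0,0,0,0,0,0,1],[0,0,0,0,0,0,1],[0,0,0,0,0,0,1],[0,0,0,0,0,0,1]]' 
python3 -m inch '[[0,0,0,0,0,0,0.5],[0,0,0,0,0,0,0.5],[0,0,0,0,0,-0.13,0.5],[0,0,0,0,0,-0.14,0.5],[0,0,0,0,0,-0.14,0.5]]' | grep -E 'pos|width'
python3 -m inch '[[0,0,0,0,0,-0.14,0.5],[0,0,0,0,0,-0.14,0.5],[0,0,0,0,0,-0.14,0.5],[0,0,0,0,0,-0.14,0.5],[0,0,0,0,0,-0.14,0.5]]' | grep -E 'pos|width'
python3 -m inch '[[0,0,0,0,0,-0.14,0.5],[0,0,0,0,0,-0.14,0.5],[0,0,0,0,0,-0.14,0.5],[0,0,0,0,0,-0.041,0.5],[0,0,0,0,0,0,0.5]]'
python3 -m inch '[[0,0,0,0,0,0,0.8],[0,0,0,0,0,0,1],[0,0,0,0,0,0,1],[0,0,0,0,0,0,1],[0,0,0,0,0,0,1]]' 60
python3 -m inch '[[0,0,0,0,0,0,1],[0,0,-0.02,0,0,0,1],[0,0,-0.04,0,0,0,1],[0,0,-0.04,0,0,0,1],[0,0,0,0,0,0,1]]'
python3 -c "
from fit import *
plan([.6285,.0232,.12],-.036)"
```

```text
position: [0.5656, -0.1881, 0.0221]
grip_width: 0.0317
clock: 52.35
position: [0.5658, -0.188, 0.0222]
tool_rot: [-3.14, -0.001, -1.343]
force: [-1.9, 0.3, 8.3]
grip_width: 0.0192
finger_force: 24.6
position: [0.5652, -0.1877, 0.021]
grip_width: 0.0427
position: [0.5652, -0.1879, 0.021]
grip_width: 0.0428
clock: 53.85
position: [0.5651, -0.1879, 0.0209]
tool_rot: [3.142, -0.0, 0.226]
force: [-0.1, -0.2, 0.6]
grip_width: 0.0426
finger_force: 0.0
clock: 54.35
position: [0.5652, -0.1877, 0.0208]
tool_rot: [3.141, 0.0, 0.227]
force: [0.1, 0.7, 4.3]
grip_width: 0.009
finger_force: 59.4
clock: 54.85
position: [0.567, -0.1886, 0.1251]
tool_rot: [3.139, -0.005, 0.227]
force: [0.1, -0.4, -0.7]
grip_width: 0.0087
finger_force: 58.8
shift mm [ 107.6 -192.5    5.2] turn [ 0.0021 -0.0056  0.2635] z 0.1251 w 0.0087 t 54.85
```

```bash
python3 -m inch '[[0.0178,-0.0321,0,0,0,0,1],[0.0178,-0.0321,0,0,0,0,1],[0.0178,-0.0321,0,0,0,0,1],[0.0178,-0.0321,0,0,0,0,1],[0.0178,-0.0321,0,0,0,0,1]]' | grep -E 'pos|width'
python3 -m inch '[[0.0178,-0.0321,0,0,0,0.132,1],[0,0,0,0,0,0.131,1],[0,0,0.03,0,0,0,1],[0,0,0.02,0,0,0,1],[0,0,0,0,0,0,1]]' | grep -E 'pos|width|rot'
python3 -m inch '[[0,0,0,0,0,0,1],[0,0,0,0,0,0,1]]' | grep -E 'pos|width|rot'
python3 -c "
from fit import *
plan([.6279,.0232,.026],-.036)"
```

```text
position: [0.6155, -0.0097, 0.1201]
grip_width: 0.009
position: [0.6238, 0.0242, 0.0678]
tool_rot: [3.141, 0.005, -0.035]
grip_width: 0.0087
position: [0.6261, 0.0238, 0.0717]
tool_rot: [3.142, -0.001, -0.035]
grip_width: 0.009
shift mm [ 1.7  0.5 45.7] turn [ 0.0001 -0.001   0.0007] z 0.0717 w 0.009 t 56.05
```

```bash
python3 -m inch '[[0.0017,0.0005,0.02,0,0,0,1],[0,0,0.008,0,0,0,1],[0,0,0,0,0,0,1],[0,0,0,0,0,0,1]]'|grep -E 'pos|force: \[|rot'
python3 -m inch '[[0,0,0.006,0,0,0,1],[0,0,0.004,0,0,0,1],[0,0,0.003,0,0,0,1],[0,0,0,0,0,0,1]]'|grep -E 'pos|force: \[|rot'
python3 -m inch '[[0,0,0.003,0,0,0,1],[0,0,0,0,0,0,1],[0,0,0.002,0,0,0,1],[0,0,0,0,0,0,1]]'
```

```text
position: [0.6275, 0.0233, 0.0434]
tool_rot: [3.141, -0.0, -0.035]
force: [-0.1, 0.6, -1.4]
position: [0.627, 0.0235, 0.0293]
tool_rot: [3.141, 0.001, -0.035]
force: [0.4, -0.0, -1.1]
clock: 57.25
position: [0.6274, 0.0234, 0.0258]
tool_rot: [-3.141, -0.0, -0.035]
force: [-7.3, 0.4, 20.2]
grip_width: 0.0088
finger_force: 61.8
```

```bash
python3 -m inch '[[0,0,-0.0015,0,0,0,1],[0,0,0,0,0,0,0.75],[0,0,0,0,0,0,0.65],[0,0,0,0,0,0,0.65],[0,0,-0.01,0,0,0,0.65]]' | grep -E 'pos|width'
python3 -m inch '[[0,0,-0.05,0,0,0,0.65],[0,0,-0.05,0,0,0,0.5],[-0.005,0.041,0,0,0,0,0.3],[-0.005,0.041,0,0,0,0,0.3],[-0.005,0.041,0,0,0,0,0.3]]' | grep -E 'pos|width'
sed -i "s/'s':(.43,-.34,.73)/'s':(.379,-.348,.72)/" a.py
python3 a.py s t
python3 -c "
from fit import *
snap('top','nest1.png',(215,120,475,315),3)
plan([.568,-.348,.14],-.035)"
```

```text
position: [0.6266, 0.0234, 0.0355]
grip_width: 0.03
position: [0.6079, -0.1001, 0.1374]
grip_width: 0.0596
s [ 0.3794 -0.3475  0.7178] 20.7533
s [ 0.3797 -0.3522  0.7287] 3.9467
s [ 0.3784 -0.3453  0.7241] 3.5804
t [ 0.5675 -0.3477  0.1276] 39.2404
t [ 0.5689 -0.3537  0.1293] 17.021
t [ 0.5671 -0.3466  0.1274] 5.5457
shift mm [-29.6 247.2  -2.5] turn [ 0.0011 -0.0006 -0.0047] z 0.1373 w 0.0597 t 58.4
```

View pics/nest1.png

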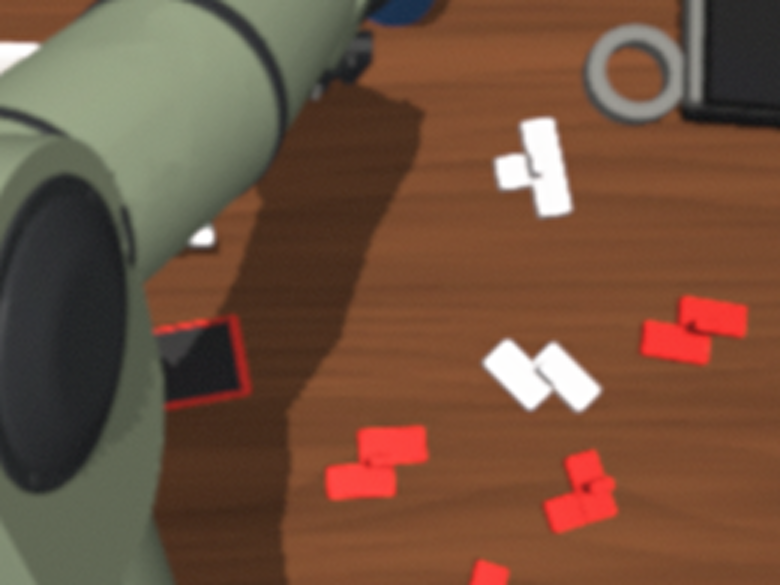

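The picture shows T and S in the clear, with the arm hiding the nest. Now I go to T.

```bash
python3 -m inch '[[-0.005,0.0412,0,0,0,0,0.3],[-0.005,0.0412,0,0,0,0,0.3],[-0.005,0.0412,0,0,0,0,0.3],[-0.005,0.0412,0,0,0,0,0.3],[-0.005,0.0412,0,0,0,0,0.3]]' | grep -E 'pos|width'
python3 -m inch '[[-0.005,0.0412,0,0,0,0.14,0.3],[0,0,0,0,0,0.14,0.3],[0,0,0,0,0,0.14,0.3],[0,0,0,0,0,0.14,0.3],[0,0,0,0,0,0.14,0.3]]' | grep -E 'pos|width'
python3 -m inch '[[0,0,0.02,0,0,0.14,0.3],[0,0,0.02,0,0,0.14,0.3],[0,0,0,0,0,0.14,0.3],[0,0,0,0,0,0.14,0.3],[0,0,0,0,0,0.14,0.3]]' | grep -E 'pos|width'
python3 -m inch '[[0,0,0.0,0,0,0,0.3],[0,0,0,0,0,0,0.3]]' | grep -E 'pos|width'
python3 -c "
from fit import *
plan([.5685,-.3483,.02],.129-np.pi/2);print(st()['qpos'][6])"
```

```text
position: [0.576, -0.3045, 0.1367]
grip_width: 0.0598
position: [0.57, -0.344, 0.1366]
grip_width: 0.0598
position: [0.5701, -0.3438, 0.0964]
grip_width: 0.0599
position: [0.5698, -0.3442, 0.0964]
grip_width: 0.0599
shift mm [ 3.8  1.9 76.4] turn [ 0.0003 -0.0001  0.012 ] z 0.0964 w 0.0599 t 60.1
-1.8981347774748214
```

```bash
python3 -m inch '[[0.0038,0.0019,0.03,0,0,0.012,0.3],[0,0,0.03,0,0,0,0.3],[0,0,0.0155,0,0,0,0.3],[0,0,0,0,0,0,0.5],[0,0,0,0,0,0,0.8]]' 20 | grep -E 'pos|width'
python3 -m inch '[[0,0,0,0,0,0,1],[0,0,0,0,0,0,1],[0,0,0,0,0,0,1],[0,0,0,0,0,0,1],[0,0,0,0,0,0,1]]' 
python3 -m inch '[[0,0,0,0,0,0,0.5],[0,0,0,0,0,0,0.5],[0,0,0,0,0,-0.13,0.5],[0,0,0,0,0,-0.14,0.5],[0,0,0,0,0,-0.14,0.5]]' | grep -E 'pos|width'
python3 -m inch '[[0,0,0,0,0,-0.14,0.5],[0,0,0,0,0,-0.14,0.5],[0,0,0,0,0,-0.14,0.5],[0,0,0,0,0,-0.14,0.5],[0,0,0,0,0,-0.14,0.5]]' | grep -E 'pos|width'
python3 -m inch '[[0,0,0,0,0,-0.14,0.5],[0,0,0,0,0,-0.14,0.5],[0,0,0,0,0,-0.14,0.5],[0,0,0,0,0,-0.041,0.5],[0,0,0,0,0,0,0.5]]'
python3 -m inch '[[0,0,0,0,0,0,0.8],[0,0,0,0,0,0,1],[0,0,0,0,0,0,1],[0,0,0,0,0,0,1],[0,0,0,0,0,0,1]]' 60
python3 -m inch '[[0,0,0,0,0,0,1],[0,0,-0.02,0,0,0,1],[0,0,-0.04,0,0,0,1],[0,0,-0.04,0,0,0,1],[0,0,0,0,0,0,1]]'
python3 -c "
from fit import *
plan([.5963,-.0206,.12],-.036)"
```

```text
position: [0.5683, -0.3493, 0.0218]
grip_width: 0.0315
clock: 61.1
position: [0.5686, -0.3495, 0.0223]
tool_rot: [-3.14, -0.001, -1.447]
force: [-1.0, -0.2, 8.2]
grip_width: 0.0193
finger_force: 22.3
position: [0.5681, -0.3489, 0.0209]
grip_width: 0.0424
position: [0.568, -0.349, 0.021]
grip_width: 0.0429
clock: 62.6
position: [0.5679, -0.3492, 0.021]
tool_rot: [3.141, -0.0, 0.124]
force: [-0.1, -0.3, -0.2]
grip_width: 0.0428
finger_force: 0.0
clock: 63.1
position: [0.5681, -0.349, 0.0209]
tool_rot: [3.141, 0.0, 0.124]
force: [-0.8, 1.4, 4.3]
grip_width: 0.0088
finger_force: 59.6
clock: 63.6
position: [0.5698, -0.3505, 0.1257]
tool_rot: [3.137, -0.005, 0.124]
force: [1.3, -1.2, -2.2]
grip_width: 0.0088
finger_force: 58.9
shift mm [  67.  -324.1    4.7] turn [ 0.0037 -0.0055  0.1596] z 0.1257 w 0.0088 t 63.6
```

```bash
python3 -m inch '[[0.0083,-0.0405,0,0,0,0,1],[0.0083,-0.0405,0,0,0,0,1],[0.0083,-0.0405,0,0,0,0,1],[0.0083,-0.0405,0,0,0,0,1],[0.0083,-0.0405,0,0,0,0,1]]' | grep -E 'pos|width'
python3 -m inch '[[0.0083,-0.0405,0,0,0,0,1],[0.0083,-0.0405,0,0,0,0,1],[0.0083,-0.0405,0,0,0,0.08,1],[0,0,0,0,0,0.08,1],[0,0,0,0,0,0,1]]' | grep -E 'pos|width|rot'
python3 -m inch '[[0,0,0.03,0,0,0,1],[0,0,0.02,0,0,0,1],[0,0,0,0,0,0,1],[0,0,0,0,0,0,1]]' | grep -E 'pos|width|rot'
python3 -c "
from fit import *
plan([.5963,-.0206,.026],-.036)"
```

```text
position: [0.5837, -0.1411, 0.1201]
grip_width: 0.0086
position: [0.5935, -0.018, 0.12]
tool_rot: [3.141, 0.001, -0.035]
grip_width: 0.0089
position: [0.5937, -0.0205, 0.071]
tool_rot: [3.141, 0.001, -0.036]
grip_width: 0.0091
shift mm [ 2.6  0.  45. ] turn [ 0.0008  0.0005 -0.0002] z 0.071 w 0.0091 t 65.0
```

```bash
python3 -m inch '[[0.0026,0,0.02,0,0,0,1],[0,0,0.008,0,0,0,1],[0,0,0,0,0,0,1],[0,0,0,0,0,0,1]]'|grep -E 'pos|force: \[|rot'
python3 -m inch '[[0,0,0.006,0,0,0,1],[0,0,0.004,0,0,0,1],[0,0,0.003,0,0,0,1],[0,0,0,0,0,0,1]]'|grep -E 'pos|force: \[|rot'
python3 -m inch '[[0,0,0.003,0,0,0,1],[0,0,0,0,0,0,1],[0,0,0.002,0,0,0,1],[0,0,0,0,0,0,1]]'
```

```text
position: [0.5966, -0.0196, 0.0435]
tool_rot: [3.141, -0.0, -0.036]
force: [0.5, 0.5, -2.0]
position: [0.5962, -0.0194, 0.0293]
tool_rot: [3.141, 0.001, -0.036]
force: [-0.3, -0.1, -0.8]
clock: 66.2
position: [0.5965, -0.0194, 0.0258]
tool_rot: [-3.141, -0.0, -0.036]
force: [-7.7, 1.3, 22.4]
grip_width: 0.0088
finger_force: 62.4
```

```bash
python3 -m inch '[[0,0.0012,-0.0015,0,0,0,1],[0,0,0,0,0,0,1],[0,0,0,0,0,0,0.75],[0,0,0,0,0,0,0.65],[0,0,-0.01,0,0,0,0.65]]' | grep -E 'pos|width'
python3 -m inch '[[0,0,-0.05,0,0,0,0.65],[0,0,-0.05,0,0,0,0.5],[-0.0228,0.0372,0,0,0,0,0.3],[-0.0228,0.0372,0,0,0,0,0.3],[-0.0228,0.0372,0,0,0,0,0.3]]' | grep -E 'pos|width'
python3 a.py s
python3 -m inch '[[-0.0228,0.0372,0,0,0,0,0.3],[-0.0228,0.0372,0,0,0,0,0.3],[-0.0228,0.0372,0,0,0,0,0.3],[-0.0228,0.0372,0,0,0,0,0.3],[-0.0228,0.0372,0,0,0,0,0.3]]' | grep -E 'pos|width'
python3 -m inch '[[-0.0228,0.0372,0,0,0,0.135,0.3],[0,0,0,0,0,0.135,0.3],[0,0,0,0,0,0.135,0.3],[0,0,0,0,0,0.135,0.3],[0,0,0,0,0,0.135,0.3]]' | grep -E 'pos|width'
python3 -m inch '[[0,0,0.03,0,0,0.135,0.3],[0,0,0.01,0,0,0,0.3],[0,0,0,0,0,0,0.3],[0,0,0,0,0,0,0.3]]' | grep -E 'pos|width'
python3 -c "
from fit import *
plan([.3798,-.348,.02],.725-np.pi/2);print(st()['qpos'][6])"
```

```text
position: [0.5957, -0.0205, 0.0356]
grip_width: 0.0301
position: [0.5232, -0.1305, 0.1372]
grip_width: 0.0595
s [ 0.3792 -0.3474  0.7142] 19.0611
s [ 0.3796 -0.3521  0.7307] 3.2587
s [ 0.3783 -0.3453  0.7278] 1.7531
position: [0.4027, -0.3125, 0.1369]
grip_width: 0.0599
position: [0.3796, -0.3477, 0.1368]
grip_width: 0.0595
position: [0.3793, -0.348, 0.097]
grip_width: 0.0599
shift mm [ 0.3 -0.3 77. ] turn [ 0.0001 -0.0002  0.0027] z 0.097 w 0.0599 t 68.7
-1.1211766603596027
```

```bash
python3 -m inch '[[0,0,0.03,0,0,0,0.3],[0,0,0.03,0,0,0,0.3],[0,0,0.016,0,0,0,0.3],[0,0,0,0,0,0,0.5],[0,0,0,0,0,0,0.8]]' 20 | grep -E 'pos|width'
python3 -m inch '[[0,0,0,0,0,0,1],[0,0,0,0,0,0,1],[0,0,0,0,0,0,1],[0,0,0,0,0,0,1],[0,0,0,0,0,0,1]]' 
python3 -m inch '[[0,0,0,0,0,0,0.5],[0,0,0,0,0,0,0.5],[0,0,0,0,0,-0.13,0.5],[0,0,0,0,0,-0.14,0.5],[0,0,0,0,0,-0.14,0.5]]' | grep -E 'pos|width'
python3 -m inch '[[0,0,0,0,0,-0.14,0.5],[0,0,0,0,0,-0.14,0.5],[0,0,0,0,0,-0.14,0.5],[0,0,0,0,0,-0.14,0.5],[0,0,0,0,0,-0.14,0.5]]' | grep -E 'pos|width'
python3 -m inch '[[0,0,0,0,0,-0.14,0.5],[0,0,0,0,0,-0.14,0.5],[0,0,0,0,0,-0.14,0.5],[0,0,0,0,0,-0.041,0.5],[0,0,0,0,0,0,0.5]]'
python3 -m inch '[[0,0,0,0,0,0,0.8],[0,0,0,0,0,0,1],[0,0,0,0,0,0,1],[0,0,0,0,0,0,1],[0,0,0,0,0,0,1]]' 60
python3 -m inch '[[0,0,0,0,0,0,1],[0,0,-0.02,0,0,0,1],[0,0,-0.04,0,0,0,1],[0,0,-0.04,0,0,0,1],[0,0,0,0,0,0,1]]'
python3 -c "
from fit import *
plan([.5675,.0105,.12],-.036)"
```

```text
position: [0.3795, -0.3483, 0.0215]
grip_width: 0.0316
clock: 69.7
position: [0.3798, -0.3483, 0.0218]
tool_rot: [-3.141, -0.002, -0.845]
force: [-0.8, -0.1, 6.3]
grip_width: 0.0196
finger_force: 21.6
position: [0.3795, -0.3477, 0.0206]
grip_width: 0.0427
position: [0.3793, -0.3479, 0.0207]
grip_width: 0.0427
clock: 71.2
position: [0.3792, -0.3479, 0.0205]
tool_rot: [3.141, 0.0, 0.723]
force: [-0.5, 0.1, -0.8]
grip_width: 0.0427
finger_force: 0.0
clock: 71.7
position: [0.3793, -0.3477, 0.0204]
tool_rot: [3.141, 0.0, 0.724]
force: [-0.6, 0.7, 4.9]
grip_width: 0.0088
finger_force: 59.2
clock: 72.2
position: [0.3808, -0.3491, 0.1244]
tool_rot: [3.136, -0.001, 0.724]
force: [-0.2, -0.0, -1.4]
grip_width: 0.0092
finger_force: 58.8
shift mm [ 378.  -145.8    4. ] turn [ 0.0051 -0.0034  0.7597] z 0.1244 w 0.0092 t 72.2
```

```bash
python3 -m inch '[[0.042,-0.0162,0,0,0,0,1],[0.042,-0.0162,0,0,0,0,1],[0.042,-0.0162,0,0,0,0,1],[0.042,-0.0162,0,0,0,0,1],[0.042,-0.0162,0,0,0,0,1]]' | grep -E 'pos|width'
python3 -m inch '[[0.042,-0.0162,0,0,0,0,1],[0.042,-0.0162,0,0,0,0,1],[0.042,-0.0162,0,0,0,0.127,1],[0.042,-0.0162,0,0,0,0.127,1],[0,0,0,0,0,0.127,1]]' | grep -E 'pos|width|rot'
python3 -m inch '[[0,0,0,0,0,0.127,1],[0,0,0,0,0,0.127,1],[0,0,0.02,0,0,0.125,1],[0,0,0.02,0,0,0,1],[0,0,0,0,0,0,1]]' | grep -E 'pos|width|rot'
python3 -m inch '[[0,0,0,0,0,0,1],[0,0,0,0,0,0,1]]' | grep -E 'pos|width|rot'
python3 -c "
from fit import *
plan([.5678,.0105,.0255],-.036)"
```

```text
position: [0.4831, -0.1459, 0.1199]
grip_width: 0.0087
position: [0.5726, 0.0156, 0.1193]
tool_rot: [-3.14, -0.001, 0.345]
grip_width: 0.0087
position: [0.5688, 0.0093, 0.0779]
tool_rot: [3.141, 0.004, -0.035]
grip_width: 0.0088
position: [0.5708, 0.009, 0.081]
tool_rot: [3.142, -0.001, -0.035]
grip_width: 0.0089
shift mm [-3.1 -1.4 55.5] turn [ 0.0001 -0.0007  0.0009] z 0.081 w 0.0089 t 73.9
```

```bash
python3 -m inch '[[-0.003,-0.0014,0.02,0,0,0.001,1],[0,0,0.016,0,0,0,1],[0,0,0,0,0,0,1],[0,0,0,0,0,0,1]]'|grep -E 'pos|force: \[|rot'
python3 -c "
from fit import *
plan([.5678,.0105,.0255],-.036)
snap('scene','s1.png',(270,170,390,275),5)"
```

```text
position: [0.5676, 0.0104, 0.0445]
tool_rot: [3.141, 0.0, -0.036]
force: [-0.2, -0.7, -0.9]
shift mm [ 0.2 -0.1 19. ] turn [ 0.0003  0.0003 -0.0003] z 0.0445 w 0.0088 t 74.3
```

View pics/s1.png

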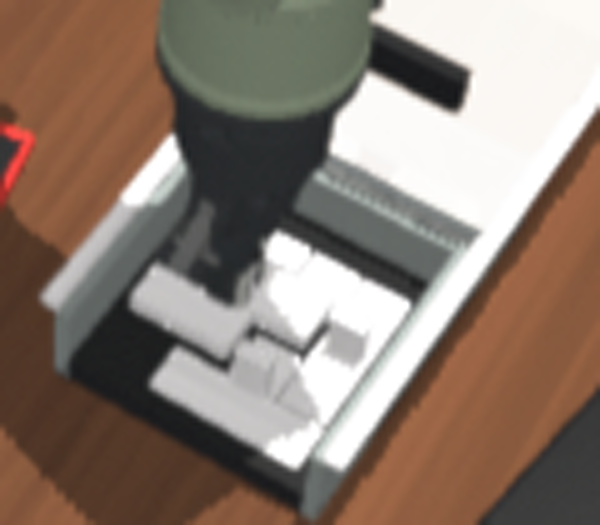

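The picture shows T in front at crop (235,400), L at the right wall, V behind, and S held over the middle at crop (195,310). All are consistent, so I lower S slowly.

```bash
python3 -m inch '[[0,0,0.006,0,0,0,1],[0,0,0.003,0,0,0,1],[0,0,0,0,0,0,1]]'|grep -E 'pos|force: \[|rot'
python3 -m inch '[[0,0,0.003,0,0,0,1],[0,0,0,0,0,0,1],[0,0,0.002,0,0,0,1],[0,0,0,0,0,0,1]]'|grep -E 'pos|force: \[|rot'
python3 -m inch '[[0,0,0.003,0,0,0,1],[0,0,0,0,0,0,1],[0,0,0.002,0,0,0,1],[0,0,0,0,0,0,1]]'
```

```text
position: [0.5673, 0.0106, 0.0349]
tool_rot: [3.141, 0.001, -0.036]
force: [-0.8, -0.5, -0.3]
position: [0.5674, 0.0106, 0.03]
tool_rot: [3.141, 0.0, -0.036]
force: [-0.3, 0.5, -1.0]
clock: 75.45
position: [0.5675, 0.0106, 0.0255]
tool_rot: [-3.142, -0.0, -0.036]
force: [-1.7, 0.0, 7.4]
grip_width: 0.0088
finger_force: 59.8
```

```bash
python3 -m inch '[[0,0,0.001,0,0,0,1],[0,0,0,0,0,0,0.75],[0,0,0,0,0,0,0.65],[0,0,0,0,0,0,0.65],[0,0,-0.01,0,0,0,0.65]]' | grep -E 'pos|width'
python3 -m inch '[[0,0,-0.05,0,0,0,0.65],[0,0,-0.05,0,0,0,0.65],[-0.05,0,-0.04,0,0,0,0.65],[-0.05,-0.02,0,0,0,0,0.5],[0,-0.04,0,0,0,0,0.5]]' | grep -E 'pos|width'
python3 -m inch '[[-0.03,-0.04,0,0,0,0,0.5],[0,-0.04,0,0,0,0,0.5],[0,-0.04,0,0,0,0,0.5],[0,-0.04,0,0,0,0,0.5],[0,-0.04,0,0,0,0,0.5]]' | grep -E 'pos|width'
cat > c.py <<'E'
from fit import *
ims={'top':snap('top','fin_t.png',(190,115,310,205),6),'scene':snap('scene')}
for c in (ims,{'top':ims['top']}): print('handle',*[np.round(v,4) for v in fit(c,M['handle'],[.588,.16,-.03],dark,rad=.035)])
S={'v':(.5391,.0415),'s':(.568,.0105),'t':(.5969,-.0206),'l':(.6285,.0232)}
boxes=[]
for n,p in S.items():
    a=-.036
    for b in M[n]:
        boxes.append(b@np.array([[np.cos(a),-np.sin(a),0],[np.sin(a),np.cos(a),0],[0,0,1]]).T+[p[0]-.583,p[1]-.0099,0])
for c in (ims,{'top':ims['top']},{'scene':ims['scene']}): print('all',fit(c,boxes,[.583,.0099,0],z=.005,rad=.1))
plan([.59,.1613,.14],0)
E
python3 c.py
```

```text
position: [0.5668, 0.0106, 0.0336]
grip_width: 0.0296
position: [0.4787, 0.0699, 0.1664]
grip_width: 0.0429
position: [0.4612, 0.275, 0.1662]
grip_width: 0.0428
handle [0.589  0.1606 0.064 ] 120.3278
handle [0.5861 0.1575 0.1216] 41.552
all (array([ 0.58360382,  0.01208345, -0.01212134]), np.float64(412.04046656712524))
all (array([0.58113034, 0.00754303, 0.02350903]), np.float64(205.75163210033648))
all (array([ 0.58883599,  0.01565028, -0.02416446]), np.float64(197.65323549358885))
shift mm [132.8 113.4  25.4] turn [-0.0013 -0.     -0.0299] z 0.1656 w 0.0427 t 77.05
```

View pics/fin_t.png

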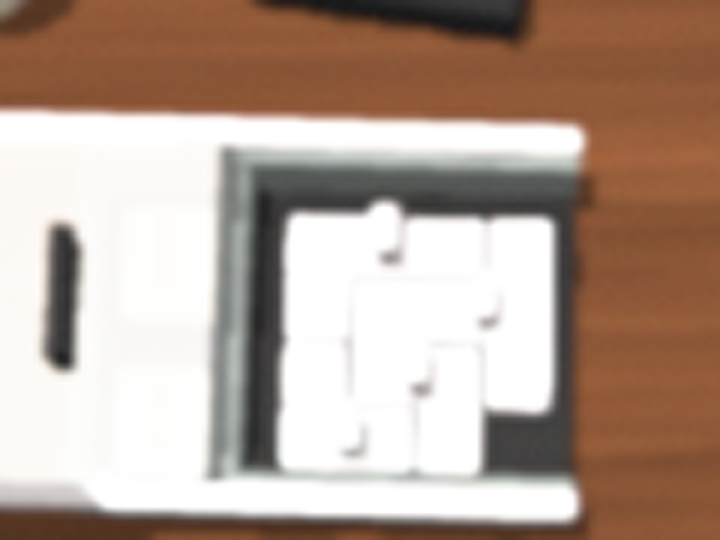

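The four brackets sit flat with even gaps, seen at crop (280–555, 205–475). Next I close the cover.

```bash
python3 -m inch '[[0.033,0.0275,0,0,0,0,0.3],[0.033,0.0275,0,0,0,0,0.3],[0.033,0.0275,0,0,0,0,0.3],[0.033,0.0275,0,0,0,0,0.3],[0,0,0,0,0,0,0.3]]' | grep -E 'pos|width'
python3 -m inch '[[0,0,0.025,0,0,0,0.3],[0,0,0.025,0,0,0,0.3],[0,0,0,0,0,0,0.3]]' | grep -E 'pos|width'
python3 -c "
from fit import *
plan([.59,.1608,.071],-.036)"
```

```text
position: [0.5926, 0.1527, 0.1663]
grip_width: 0.0596
position: [0.5877, 0.1581, 0.1134]
grip_width: 0.0603
shift mm [ 2.4 -2.9 42.4] turn [ 0.0017  0.0039 -0.0003] z 0.1134 w 0.0603 t 77.85
```

```bash
python3 -m inch '[[0.002,-0.0025,0.02,0,0,0,0.3],[0,0,0.022,0,0,0,0.3],[0,0,0,0,0,0,0.5],[0,0,0,0,0,0,0.8],[0,0,0,0,0,0,1]]' 60 | grep -E 'pos|width'
python3 -m inch '[[0,0,0,0,0,0,1],[0,0,0,0,0,0,1],[0,0,0,0,0,0,1]]'
for i in 1 2; do python3 -m inch '[[0,0.014,0,0,0,0,1],[0,0.014,0,0,0,0,1],[0,0.014,0,0,0,0,1],[0,0.014,0,0,0,0,1],[0,0.014,0,0,0,0,1]]' | grep -E 'pos|force'; done
for i in 1 2 3 4; do python3 -m inch '[[0,0.0035,0,0,0,0,1],[0,0,0,0,0,0,1],[0,0,0,0,0,0,1]]'| grep -E 'pos|force'; done
```

```text
position: [0.5921, 0.161, 0.0751]
grip_width: 0.0164
clock: 78.65
position: [0.5921, 0.161, 0.0752]
tool_rot: [-3.141, -0.002, -0.036]
force: [-1.8, -1.1, 9.9]
grip_width: 0.0108
finger_force: 58.9
position: [0.5895, 0.0924, 0.0752]
force: [-2.7, 9.4, 11.2]
finger_force: 59.1
position: [0.5869, 0.0223, 0.0752]
force: [-4.1, 9.1, 13.2]
finger_force: 59.4
position: [0.5867, 0.017, 0.0752]
force: [-5.1, -1.5, 13.2]
finger_force: 59.9
position: [0.5866, 0.0146, 0.0752]
force: [-5.1, 2.9, 12.5]
finger_force: 59.9
position: [0.5865, 0.0112, 0.0752]
force: [-4.3, 5.0, 13.5]
finger_force: 60.0
position: [0.5864, 0.0097, 0.0752]
force: [-5.5, 14.5, 14.6]
finger_force: 60.5
```

```bash
python3 -m inch '[[0,0.001,0,0,0,0,1],[0,0,0,0,0,0,1],[0,-0.001,0,0,0,0,0.8],[0,0,0,0,0,0,0.5],[0,0,0,0,0,0,0.5]]' | grep -E 'pos|width|force'
python3 -m inch '[[0,0,-0.05,0,0,0,0.5],[0,0,-0.05,0,0,0,0.5],[-0.03,-0.03,-0.03,0,0,0,0.5],[-0.03,-0.04,0,0,0,0,0.5],[-0.03,-0.04,0,0,0,0,0.5]]' | grep -E 'pos|width'
python3 -m inch '[[-0.03,-0.04,0,0,0,0,0.5],[0,-0.04,0,0,0,0,0.5],[0,-0.04,0,0,0,0,0.5],[0,-0.04,0,0,0,0,0.5],[0,0,0,0,0,0,0.5]]'
python3 -c "
from fit import *
i=snap('scene','end.png',(190,70,430,250),3.3);t=snap('top')
print(fit({'top':t,'scene':i},M['handle'],[.586,.01,-.03],dark,rad=.035))"
```

```text
position: [0.5861, 0.0067, 0.074]
force: [1.1, 0.3, 0.4]
grip_width: 0.0423
finger_force: 0.0
position: [0.5003, 0.1196, 0.2033]
grip_width: 0.0427
clock: 82.35
position: [0.4761, 0.2852, 0.2019]
tool_rot: [-3.141, 0.0, -0.03]
force: [0.1, -1.4, -0.3]
grip_width: 0.0432
finger_force: 0.0
(array([ 0.58134112,  0.01107617, -0.0672201 ]), np.float64(124.12191578701197))
```

View pics/end.png

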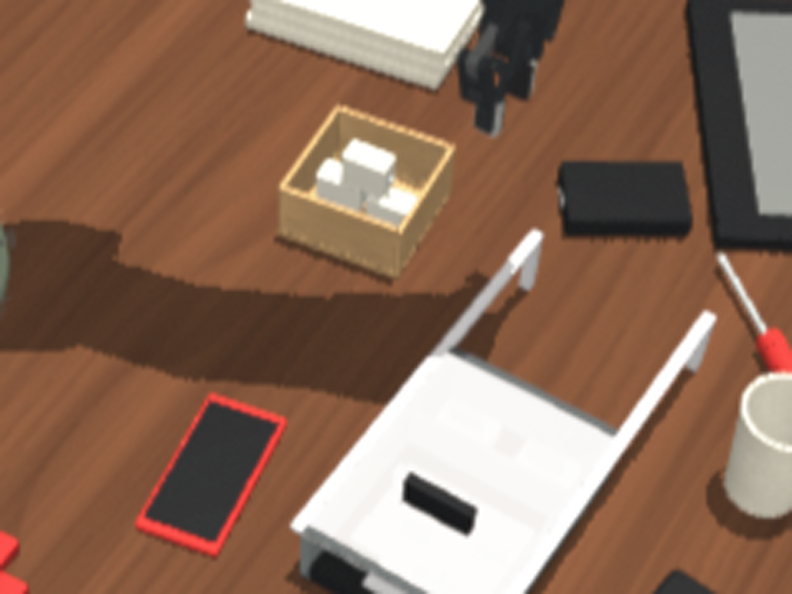

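The cover is shut with its rib at about (322,222) px, the adapters are in the bin, and the arm is clear. I hand the job in.

```bash
python3 -c "
from h import *
print(bot.job_done())"
```

```text
the job is handed in; nothing more can be done
None
```

I handed the job in at about 82 s: three adapters are in the bin, all four brackets sit flat in the nest, and the cover is shut to its end stop; it returned no verdict, and I brushed the cover about 4 mm past its 150 mm stop (roughly 151 mm, under the 165 mm limit).

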